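Get the little terracotta pot out from behind the bottles and onto its saucer

TASK

I want the little terracotta pot from the back of the plywood crate: stand the bottle, the tin and the jar that are in its way upright in the top seed tray, then lift the pot out and stand it upright in the middle of the saucer. Once the pot is on the saucer, put the bottle, the tin and the jar back in the crate, each upright on the very spot where it stood at the start. Set things down without dropping or tipping them, and leave the saucer, the square black pot, the trowel and the tyre levers where they are.

Things in the scene. Friction and masses are not known exactly. Their poses are not given: they have to be found in the camera images.
- crate: Plywood crate without front or lid, fixed; 170 mm deep (its x), 266 mm wide (its y), walls 50 mm high, 9 mm thick like the floor. Origin: centre of its underside; x points from the open front to the back wall. Bottle, tin and jar stand across its front in any order, 76 mm apart, 49 mm before the crate centre; the two small pots stand behind them, 11 mm past it, 50 mm to either side.
- bottle: Loose round white plastic plant-feed bottle with a grey cap, closed, about 0.3 kg. 54 mm diameter up to 102 mm, then it narrows to the 29 mm cap; 135 mm high in all. Origin: centre of its underside, z up along its axis.
- tin: Loose flat rectangular metal oil tin with a small black screw cap on top, about 0.35 kg. 40 mm (its x) by 66 mm (its y), 118 mm high, 132 mm to the top of the cap. Origin: centre of its underside, z up. In the crate its 40 mm side runs roughly along the crate's x.
- jar: Loose round amber glass jar with a brass-coloured lid, about 0.32 kg. 58 mm diameter, 115 mm high (the lid, 57 mm across, takes the top 15 mm). Origin: centre of its underside, z up along its axis.
- pot: Loose little round terracotta flower pot, empty, about 0.11 kg, 58 mm high. Its rim is an upright band of 62 mm diameter from 40 to 58 mm height; below it the pot tapers to a foot of 42 mm. Origin: centre of its underside, z up. It stands in the back row of the crate, left or right.
- square_pot: Loose square black plastic nursery pot, empty, 50 by 50 mm at its rim, 52 mm high; the other thing in the crate's back row. It is not wanted and stays. Origin: centre of its underside, z up.
- seed_trays: Two black plastic seed trays nested in one another, fixed; 300 mm (its x) by 200 mm (its y) over the rim, 60 mm high. The upper tray is empty: its flat floor lies 16 mm above the origin, is 280 by 180 mm inside and takes three things in a row. Origin: centre of the underside. They lie on the left or the right of the crate.
- saucer: Loose round blue-glazed ceramic plant saucer, 120 mm across its rim, 17 mm high; its flat inner floor, about 70 mm across, lies 6 mm above the origin. Origin: centre of its underside, z up. It lies on the side of the crate where the seed trays are not.
- trowel: Loose stainless garden trowel with an ash handle, 300 mm long, 74 mm wide, up to 31 mm high, lying across the tray between robot and crate. Its x runs from handle to blade. It stays where it is.
- tyre_levers: Loose pair of blue plastic bicycle tyre levers clipped together, 120 mm long (its y), 31 mm wide, 11 mm high, lying beyond the saucer. They stay where they are.
Things that resemble listed ones, but are neither listed nor needed, are in the scene too. Of the things like the pot, leave any that is green or purple; of the rest the smaller one is meant.

How it is judged:
On the way, in this order (a step that is already met when the one before it is completed fails the run):
1. the bottle, the tin and the jar all stand upright and released in the upper seed tray, while the pot is still where it was in the crate (horizontal distance between each of bottle, tin, jar and seed_trays below 0.15 m and z of bottle in the frame of seed_trays between 0.012 and 0.026 m and angle between each of bottle, tin, jar's own z axis and vertical below 0.12 rad and contact force between the fingers and bottle below 0.5 N and z of tin in the frame of seed_trays between 0.012 and 0.026 m and contact force between the fingers and tin below 0.5 N and z of jar in the frame of seed_trays between 0.012 and 0.026 m and contact force between the fingers and jar below 0.5 N and distance of pot from where it was at the start of the episode below 0.03 m), for 0.2 s.
2. the terracotta pot stands upright and released in the middle of the saucer (horizontal distance between pot and saucer below 0.012 m and z of pot in the frame of saucer below 0.012 m and angle between pot's own z axis and vertical below 0.12 rad and contact force between the fingers and pot below 0.5 N), for 0.2 s.
At the end, for the whole second after the job is handed in: The pot stands upright on the saucer within 12 mm of its centre; bottle, tin and jar stand upright in the crate within 15 mm of where each began; all released and at rest; saucer, square pot, trowel and tyre levers within 20 mm of where they lay (all of step 2 and distance of each of bottle, tin, jar from where it was at the start of the episode below 0.015 m and angle between each of bottle, tin, jar's own z axis and vertical below 0.12 rad and contact force between the fingers and bottle below 0.5 N and linear speed of each of bottle, tin, jar, pot below 0.02 m/s and angular speed of each of bottle, tin, jar, pot below 0.2 rad/s and contact force between the fingers and tin below 0.5 N and contact force between the fingers and jar below 0.5 N and distance of each of square_pot, trowel, tyre_levers, saucer from where it was at the start of the episode below 0.02 m); the robot touches nothing.
It fails at once if the bottle, the tin, the jar or one of the small pots is knocked over or tipped by more than about 45 degrees (angle between any of bottle, tin, jar, pot, square_pot's own z axis and vertical above 0.8 rad).
It fails at once if the bottle, the tin, the jar or the terracotta pot is dropped (faster than 0.6 m/s with no finger on it) ((contact force between the fingers and bottle below 0.05 N and linear speed of bottle above 0.6 m/s) or (contact force between the fingers and tin below 0.05 N and linear speed of tin above 0.6 m/s) or (contact force between the fingers and jar below 0.05 N and linear speed of jar above 0.6 m/s) or (contact force between the fingers and pot below 0.05 N and linear speed of pot above 0.6 m/s)).
It also fails if it takes over 149 s, if anything falls off the work surface, if the arm or the gripper's body presses on something with over 40 N, if the wrist force passes 120 N, or if a joint passes its speed limit or range.

ROBOT

A 6-joint arm with a two-finger parallel gripper is mounted at the origin on the work surface. World frame = base frame: x ahead of the robot, y to its left, z up, the work surface at z = 0. Lengths are in m, angles in rad, forces in N, time in s.
With the tool pointing down it reaches from about 0.25 to 0.8 m from the base axis. Payload 3.9 kg.
Tool frame: the origin (TCP) lies midway between the tips of the shut fingers; the grasp point (between the pads) lies 19 mm behind it; z points along the fingers, y is the direction in which the jaws open and shut (so a half turn about z gives the same grasp; the last joint's range is limited). The gripper opens to 85 mm and grips with 20 to 120 N. Pads are 22 mm wide; open, the fingers measure 114 mm over their backs; the gripper's body (76 mm by 85 mm) begins 54 mm behind the grasp point. The pads swing forward as they close: fully open they stand 13 mm farther back than shut.
Start: joints at [1.164, 0.26, -0.138, 1.173, 0, 1.571], TCP at [0.208, 0.482, 0.231] pointing down, gripper open.
Joint ranges: [-2.78, 2.78], [-0.83, 1.72], [-1.28, 1.37], [-1.9, 2.12], [-1.57, 1.48], [-3.14, 3.14]. Speed limits (rad/s): [2.57, 2.57, 3.14, 3.14, 3.14, 3.14].

INTERFACE

Orientations are given as a rotation vector (axis times angle).
In Python, from workcell import arm gives the robot as it stands.
- The arm moves only by the tool carry_out, never from a script. Its argument "plan" is a list of rows, each an object of numbers: "gripper": the closure, from -1 (fully open) to 1 (shut); "x", "y", "z": the shift along the tool's x, y, z in m; "roll": the turn about the tool's z in rad. A call has 1 to 10 rows; each row is the pose to reach, as a shift and turn from the pose commanded when the call began, along the tool's axes at that moment; what a row does not reach only later rows make up. A row lasts 1/8 s, in which the tool goes at most 62.5 mm and 10.7 degrees, less where a joint would pass 70% of its speed; a pose out of reach is approached as far as the arm can. A call with a gripper value outside its range is refused whole. The fingers move at their own pace and stop on an object; "newtons" is the grip in N (left out, the last holds). Time passes only in rows, so rows that repeat a pose let the fingers close. It gives the time, the measured TCP pose, the force and the opening at its end, in the units of the state.
- arm.get_state(): the state, without advancing time (a new reading comes with each control period).
- arm.capture(name): name is "scene" or "top" or "wrist"; returns a dict with "img" (384x512x3 uint8, blue, green, red), "mtx" (3x3 intrinsics, pixels), "k1" (the pictures are not rectified: a ray, as slopes to the right and down, at radius r is drawn at 1 + k1 r^2 times it, then the intrinsics apply), "R" (3x3) and "t" (3): a world point X has camera coordinates R X + t; the wrist camera has in their place "mount" (4x4, takes a point from camera to tool coordinates, whose origin is the TCP and whose axes are the flange's). Camera axes: x right, y down, z forward; pixel columns grow to the right and rows downward; lengths in m; the calibration is good to about 2 mm. A picture is of the moment at which its call begins: read the wrist's pose just before it. There is no depth.
- arm.job_done(): hands the job in, once; it reports no verdict.
Trained networks look in a picture, given as the dict that the camera call returned (one of the last four; its "shot" number tells which), for a name from the list of things; names that differ only in an ending like _2 or _b are one class to them, and where a whole thing is asked for, a point or a joint stands for the part that bears it (a point fixed in the world has none). Each returns a list of dicts, best first, with "p" (0 to 1); they miss things now and then, are a little off and sometimes report something else, mostly with a low value. They report only what shows in the picture. A call takes as long as a camera call. They do not tell look-alikes from the thing itself.
- arm.search_frame(query, picture): "bbox" ([left, top, right, bottom] in pixels, round what is visible of it).
- arm.outline_of(query, picture): "pixels" (384x512 bool, what is visible of it) and "bbox" ([left, top, right, bottom] in pixels, round what is visible of it).
The state is a dict: "time_s": time; "qpos": joint angles; "qd": joint speeds; "effort": joint torques, N m; "tool_pos": TCP position; "orientation": TCP orientation; "force": force on the tool from outside, world axes, zero at the start; "ft_torque": the same for the moment, N m; "opening": finger opening in m.
Only numpy, scipy, OpenCV 4.12 (cv2) and the standard library are available. Lean on these libraries where they do the work, as an engineer would, in place of code of your own. Each camera call takes 0.05 s, during which the arm holds its last target.

## Working session

There is one attempt and no reset: what is moved stays moved. The work goes in short steps, Python scripts to look and compute and a tool call to move; the robot and the scene stay as the last step left them, time stands still between calls to the robot, and variables do not carry over. Pictures are saved under pics/ and viewed, and the job is handed in when it is done.

Besides the shell and the picture viewer there is one more tool, called after "Call:" as a command line: name --argument value ..., lists and objects as JSON in quotes. carry_out: Moves the arm, as the interface text tells. Its arguments: {"type":"object","properties":{"plan":{"type":"array"},"newtons":{"type":"number"}},"required":["plan"]}

```bash
mkdir -p pics; ls
python3 - <<'E'
from workcell import arm
import cv2,numpy as np
s=arm.get_state()
print({k:np.round(v,3).tolist() for k,v in s.items()})
for n in ("scene","top","wrist"):
    c=arm.capture(n); cv2.imwrite(f"pics/{n}0.png",c["img"])
    print(n,{k:(np.round(v,4).tolist()) for k,v in c.items() if k!="img"})
E
```

```text
pics
{'time_s': 0.0, 'qpos': [1.164, 0.261, -0.139, 1.173, 0.0, 1.571], 'qd': [0.0, 0.001, 0.001, 0.001, -0.001, -0.002], 'effort': [-0.0, -40.567, 25.393, 0.019, -0.0, -0.0], 'tool_pos': [0.207, 0.482, 0.23], 'orientation': [-0.634, -3.076, 0.003], 'force': [0.142, 0.187, 0.209], 'ft_torque': [-0.013, 0.028, 0.019], 'opening': 0.086}
scene {'mtx': [[471.0887, 0.0, 257.1645], [0.0, 471.0887, 196.0112], [0.0, 0.0, 1.0]], 'k1': -0.1549, 'R': [[-0.1137, 0.9935, -0.0072], [0.67, 0.0713, -0.7389], [-0.7336, -0.0889, -0.6738]], 't': [0.0967, -0.3107, 1.4962], 'shot': 1}
top {'mtx': [[404.8431, 0.0, 259.5807], [0.0, 404.8431, 190.1026], [0.0, 0.0, 1.0]], 'k1': 0.0347, 'R': [[0.0278, -0.9996, 0.0022], [-0.9919, -0.0278, -0.1236], [0.1236, 0.0012, -0.9923]], 't': [-0.0299, 0.5394, 1.1196], 'shot': 2}
wrist {'mtx': [[306.8031, 0.0, 254.284], [0.0, 306.8031, 187.9773], [0.0, 0.0, 1.0]], 'k1': 0.022, 'mount': [[0.0002, -0.9606, -0.2781, 0.0694], [1.0, -0.0001, 0.0011, -0.0], [-0.0011, -0.2781, 0.9606, -0.1427], [0.0, 0.0, 0.0, 1.0]], 'shot': 3}
```

View pics/scene0.png

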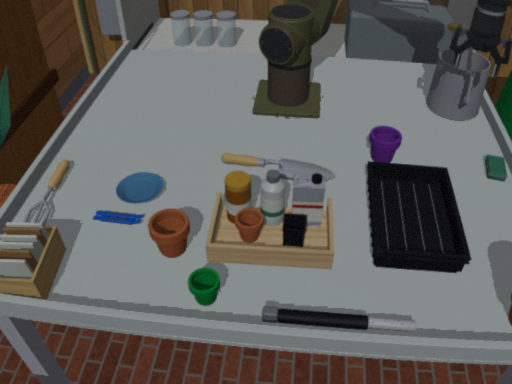

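View pics/top0.png

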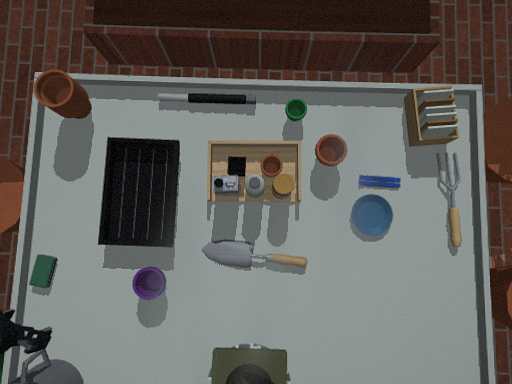

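View pics/wrist0.png

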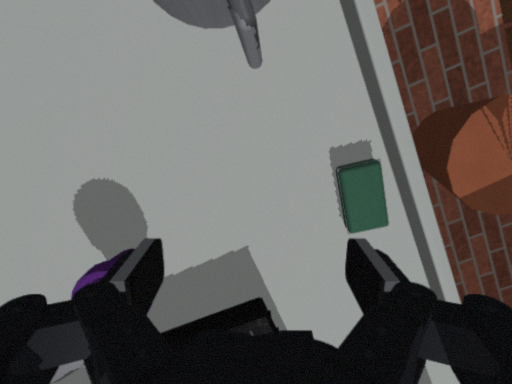

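The crate is centred with its open front towards the robot. The seed trays are at +y and the saucer at -y. The front row, from +y to -y, is tin, bottle, jar. The small terracotta pot is in the back row on the -y side, with the square pot at +y. The larger terracotta pot outside the crate and the green and purple pots are look-alikes.

```bash
cat > h.py <<'E'
import numpy as np,cv2,pickle
from scipy.spatial.transform import Rotation as Ro
def ray(c,uv,T=None):
    """pixel->(origin,dir) world"""
    d=np.array([c['k1'],0,0,0,0]); uv=np.asarray(uv,float).reshape(-1,1,2)
    p=cv2.undistortPoints(uv,c['mtx'],d,None,None).reshape(-1,2)
    p=np.c_[p,np.ones(len(p))]
    R,t=ext(c,T)
    return -R.T@t, p@R
def ext(c,T=None):
    if 'R' in c: return np.array(c['R']),np.array(c['t'])
    W=T@np.array(c['mount']); return W[:3,:3].T,-W[:3,:3].T@W[:3,3]
def at_z(c,uv,z,T=None):
    o,d=ray(c,uv,T); z=np.broadcast_to(z,len(d)); return o+d*((z-o[2])/d[:,2])[:,None]
def proj(c,X,T=None):
    R,t=ext(c,T); return cv2.projectPoints(np.asarray(X,float).reshape(-1,3),cv2.Rodrigues(R)[0],t,np.array(c['mtx']),np.array([c['k1'],0,0,0,0.]))[0].reshape(-1,2)
def Tool(s):
    T=np.eye(4);T[:3,:3]=Ro.from_rotvec(s['orientation']).as_matrix();T[:3,3]=s['tool_pos'];return T
def wrist(arm):
    s=arm.get_state(); c=arm.capture('wrist'); return c,Tool(s)
E
python3 - <<'E'
from h import *
from workcell import arm
c={}
for n in('top','scene'):
    c[n]=arm.capture(n)
    out={}
    for q in('crate','bottle','tin','jar','pot','square_pot','seed_trays','saucer','trowel','tyre_levers'):
        r=arm.outline_of(q,c[n]); out[q]=r
        print(n,q,[(round(x['p'],2),np.round(x['bbox']).tolist()) for x in r[:4]])
    pickle.dump((c[n],out),open(n+'.pkl','wb'))
im=c['top']['img'][120:230,80:420]; cv2.imwrite('pics/topz.png',cv2.resize(im,None,fx=2.35,fy=2.35,interpolation=cv2.INTER_CUBIC))
im=c['top']['img'][130:215,195:345]; cv2.imwrite('pics/topz2.png',cv2.resize(im,None,fx=5,fy=5,interpolation=cv2.INTER_CUBIC))
E
```

```text
top crate [(0.75, [206.0, 140.0, 300.0, 200.0])]
top bottle [(0.9, [246.0, 176.0, 266.0, 201.0])]
top tin [(0.81, [214.0, 178.0, 240.0, 196.0])]
top jar [(0.78, [271.0, 171.0, 293.0, 197.0]), (0.58, [99.0, 138.0, 182.0, 249.0])]
top pot [(0.84, [317.0, 136.0, 349.0, 168.0]), (0.8, [132.0, 268.0, 164.0, 298.0]), (0.66, [259.0, 155.0, 284.0, 176.0]), (0.59, [286.0, 99.0, 308.0, 121.0])]
top square_pot [(0.77, [228.0, 158.0, 248.0, 179.0])]
top seed_trays [(0.87, [97.0, 140.0, 180.0, 250.0])]
top saucer [(0.78, [348.0, 195.0, 397.0, 234.0])]
top trowel [(0.94, [203.0, 238.0, 307.0, 269.0])]
top tyre_levers [(0.6, [100.0, 138.0, 179.0, 249.0])]
scene crate [(0.62, [205.0, 189.0, 332.0, 272.0])]
scene bottle [(0.71, [260.0, 171.0, 285.0, 226.0])]
scene tin [(0.84, [292.0, 175.0, 324.0, 225.0])]
scene jar [(0.61, [226.0, 173.0, 258.0, 222.0])]
scene pot [(0.96, [371.0, 126.0, 400.0, 163.0]), (0.81, [236.0, 208.0, 266.0, 242.0]), (0.77, [148.0, 207.0, 190.0, 259.0]), (0.73, [201.0, 190.0, 334.0, 270.0])]
scene square_pot [(0.81, [279.0, 212.0, 308.0, 246.0])]
scene seed_trays [(0.58, [365.0, 164.0, 468.0, 270.0])]
scene saucer [(0.64, [116.0, 172.0, 161.0, 203.0])]
scene trowel [(0.66, [219.0, 156.0, 334.0, 180.0])]
scene tyre_levers [(0.56, [93.0, 210.0, 146.0, 225.0])]
```

View pics/topz2.png

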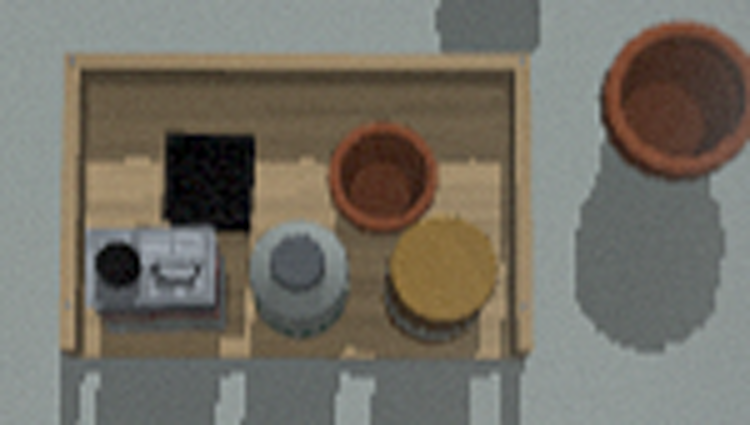

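Run:
```python
from h import *
c,o=pickle.load(open('top.pkl','rb'))
f=lambda p:(np.array(p,float)+.5)/5-.5+[195,130]
C=at_z(c,f([(65,53),(529,55),(62,355),(531,355)]),.05)
print(np.round(C,4)); 
print('w',np.linalg.norm(C[0]-C[1]),np.linalg.norm(C[2]-C[3]),'d',np.linalg.norm(C[0]-C[2]),np.linalg.norm(C[1]-C[3]))
ctr=C.mean(0); yv=((C[0]-C[1])+(C[2]-C[3]));yaw=np.arctan2(-yv[0],yv[1]); print('crate',ctr,yaw)
R=np.array([[np.cos(yaw),-np.sin(yaw)],[np.sin(yaw),np.cos(yaw)]])
for n,p,z in(('jar',(443,270),.124),('bottle',(298,262),.144),('pot',(384,176),.067),('tin',(153,268),.127),('sq',(209,181),.061)):
    X=at_z(c,f([p]),z)[0]; print(n,np.round(X,4),'crate frame',np.round(R.T@(X-ctr)[:2],4))
# trays / saucer masks
for q,z in(('seed_trays',.06),('saucer',.017)):
    m=o[q][0]['pixels'].astype(np.uint8)
    cs=max(cv2.findContours(m,0,cv2.CHAIN_APPROX_NONE)[0],key=cv2.contourArea)[:,0]
    P=at_z(c,cs,z); r=cv2.minAreaRect((P[:,:2]*1000).astype(np.float32)); print(q,r, P[:,:2].mean(0))
c2,o2=pickle.load(open('scene.pkl','rb'))
im=c['img'].copy()
im=c['img'][125:255,90:190]; cv2.imwrite('pics/tr.png',cv2.resize(im,None,fx=4.5,fy=4.5,interpolation=cv2.INTER_CUBIC))
im=c['img'][165:245,340:420]; cv2.imwrite('pics/sau.png',cv2.resize(im,None,fx=6,fy=6,interpolation=cv2.INTER_CUBIC))
im=c2['img'][160:275,195:345]; cv2.imwrite('pics/sc.png',cv2.resize(im,None,fx=5,fy=5,interpolation=cv2.INTER_CUBIC))
```

```text
[[ 0.677   0.1371  0.05  ]
 [ 0.6833 -0.1271  0.05  ]
 [ 0.5043  0.1313  0.05  ]
 [ 0.5116 -0.1309  0.05  ]]
w 0.2642647367046483 0.26230948629856043 d 0.17273964239302958 0.17170295711007144
crate [0.59405798 0.00258056 0.05      ] 0.025988691643484055
jar [ 0.5477 -0.0765  0.124 ] crate frame [-0.0484 -0.0778]
bottle [ 5.47e-01 -5.00e-04  1.44e-01] crate frame [-0.0472 -0.0018]
pot [ 0.6078 -0.0458  0.067 ] crate frame [ 0.0125 -0.0487]
tin [0.5441 0.0756 0.127 ] crate frame [-0.048   0.0743]
sq [0.6033 0.0519 0.061 ] crate frame [0.0106 0.0491]
seed_trays ((524.7828979492188, 318.70208740234375), (206.2379150390625, 303.4852294921875), 89.2375259399414) [0.52240777 0.31897971]
saucer ((479.8617248535156, -336.9072265625), (116.92765045166016, 114.91270446777344), 89.94180297851562) [ 0.48068152 -0.33788176]
```

View pics/tr.png

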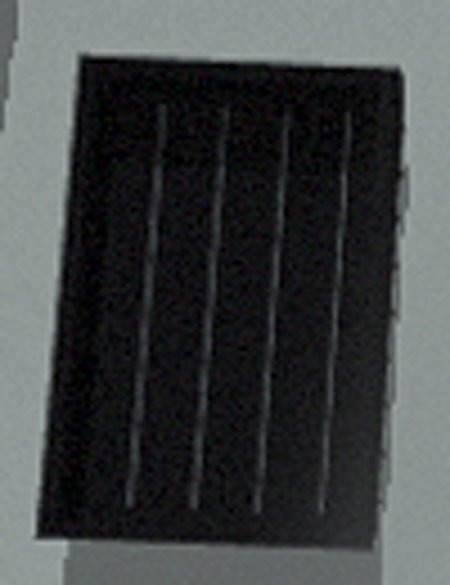

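View pics/sau.png

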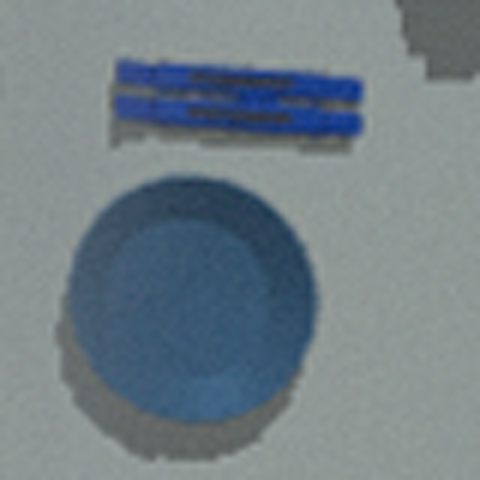

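View pics/sc.png

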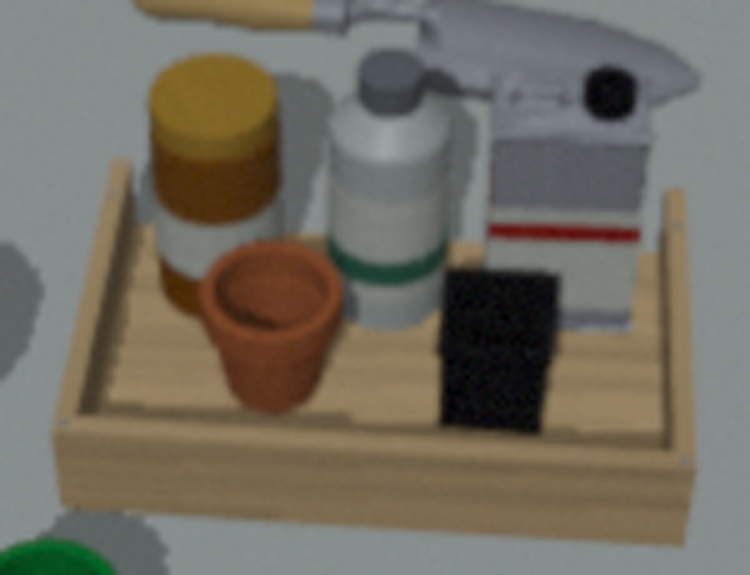

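Run:
```python
from h import *
c,o=pickle.load(open('top.pkl','rb'));c2,o2=pickle.load(open('scene.pkl','rb'))
f=lambda p,k,a:(np.array(p,float)+.5)/k-.5+a
print('saucer top',at_z(c,f([(193,299)],6,[340,165]),.017))
T=at_z(c,f([(82,56),(402,70),(375,548),(38,538)],4.5,[90,125]),.06);print('tray',np.round(T,3),T.mean(0))
g=lambda p:f([p],5,[195,160])
print('scene pot',at_z(c2,g((271,296)),.067),'jar',at_z(c2,g((213,103)),.124),'bottle',at_z(c2,g((390,70)),.144))
m=o2['saucer'][0]['pixels'].astype(np.uint8)
cs=max(cv2.findContours(m,0,cv2.CHAIN_APPROX_NONE)[0],key=cv2.contourArea)[:,0]
P=at_z(c2,cs,.017); print('sc saucer',cv2.minEnclosingCircle((P[:,:2]*1000).astype(np.float32)),P.mean(0))
im=c2['img'][165:210,105:175]; cv2.imwrite('pics/sau2.png',cv2.resize(im,None,fx=8,fy=8,interpolation=cv2.INTER_CUBIC))
from workcell import arm
s=arm.get_state();print(Ro.from_rotvec(s['orientation']).as_matrix().round(3))
```

```text
saucer top [[ 0.48101989 -0.33759857  0.017     ]]
tray [[0.675 0.416 0.06 ]
 [0.672 0.216 0.06 ]
 [0.375 0.217 0.06 ]
 [0.376 0.42  0.06 ]] [0.52476227 0.31724103 0.06      ]
scene pot [[ 0.61478905 -0.04439689  0.067     ]] jar [[ 0.55783384 -0.07565864  0.124     ]] bottle [[ 5.51854476e-01 -2.75505595e-04  1.44000000e-01]]
sc saucer ((484.4617614746094, -336.36285400390625), 60.725399017333984) [ 0.48507368 -0.3361423   0.017     ]
[[-0.918  0.396  0.   ]
 [ 0.396  0.918  0.   ]
 [ 0.     0.    -1.   ]]
```

View pics/sau2.png

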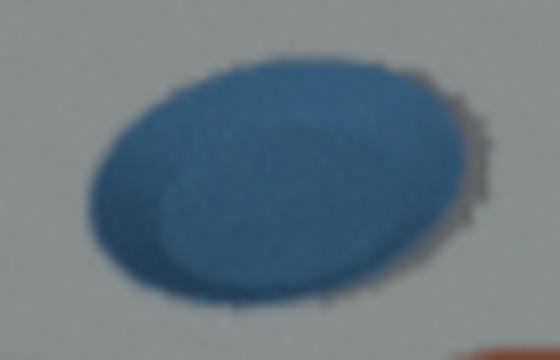

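Call:
carry_out --plan '[{"x": -0.05, "y": -0.02, "z": -0.02, "roll": 0.18, "gripper": -1}, {"x": -0.472, "y": -0.239, "z": -0.02, "roll": 1.1643}, {"x": -0.472, "y": -0.239, "z": -0.02, "roll": 1.1643}, {"x": -0.472, "y": -0.239, "z": -0.02, "roll": 1.1643}, {"x": -0.472, "y": -0.239, "z": -0.02, "roll": 1.1643}, {"x": -0.472, "y": -0.239, "z": -0.02, "roll": 1.1643}, {"x": -0.472, "y": -0.239, "z": -0.02, "roll": 1.1643}, {"x": -0.472, "y": -0.239, "z": -0.02, "roll": 1.1643}, {"x": -0.472, "y": -0.239, "z": -0.02, "roll": 1.1643}, {"x": -0.472, "y": -0.239, "z": -0.02, "roll": 1.1643}]' --newtons 40

```text
validation failed for argument at $.pl...
```

Call:
carry_out --plan '[{"x": -0.05, "y": -0.02, "z": -0.02, "roll": 0.18, "gripper": -1}, {"x": -0.472, "y": -0.239, "z": -0.02, "roll": 1.1643, "gripper": -1}, {"x": -0.472, "y": -0.239, "z": -0.02, "roll": 1.1643, "gripper": -1}, {"x": -0.472, "y": -0.239, "z": -0.02, "roll": 1.1643, "gripper": -1}, {"x": -0.472, "y": -0.239, "z": -0.02, "roll": 1.1643, "gripper": -1}, {"x": -0.472, "y": -0.239, "z": -0.02, "roll": 1.1643, "gripper": -1}, {"x": -0.472, "y": -0.239, "z": -0.02, "roll": 1.1643, "gripper": -1}, {"x": -0.472, "y": -0.239, "z": -0.02, "roll": 1.1643, "gripper": -1}, {"x": -0.472, "y": -0.239, "z": -0.02, "roll": 1.1643, "gripper": -1}, {"x": -0.472, "y": -0.239, "z": -0.02, "roll": 1.1643, "gripper": -1}]' --newtons 40

```text
time_s: 2.5
tool_pos: [0.5482, 0.0738, 0.2508]
orientation: [2.226, 2.216, 0.0]
force: [-0.2, 0.4, 0.6]
opening: 0.0852
```

```bash
cat >> h.py <<'E'
def look(arm,name,pts):
    c,T=wrist(arm); im=c['img'].copy()
    for X in pts:
        u=proj(c,[X],T)[0]
        if np.all(np.abs(u)<900): cv2.drawMarker(im,tuple(int(round(v)) for v in u),(0,0,255),0,12,1)
    cv2.imwrite(f'pics/{name}.png',im); return c,T
E
python3 - <<'E'
from h import *
from workcell import arm
c,T=look(arm,'w1',[(.546,.076,.127),(.548,0,.144),(.55,-.0755,.124),(.609,-.046,.067)])
print(Ro.from_rotvec(arm.get_state()['orientation']).as_matrix().round(4),T[:3,3])
pickle.dump((c,T),open('w1.pkl','wb'))
E
```

```text
[[ 2.6e-03  1.0e+00 -7.0e-04]
 [ 1.0e+00 -2.6e-03  3.0e-04]
 [ 3.0e-04 -7.0e-04 -1.0e+00]] [0.54821436 0.07375173 0.25084492]
```

View pics/w1.png

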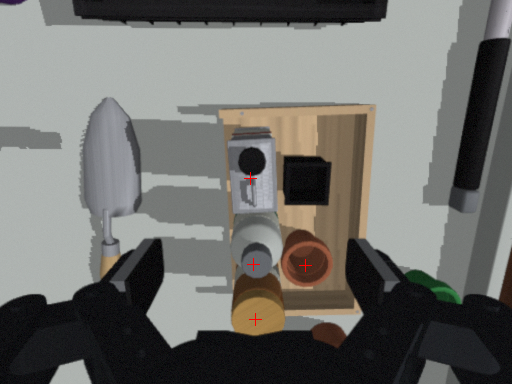

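Run:
```python
from h import *
from workcell import arm
c,T=look(arm,'w2',[(.546,.076,.127),(.548,0,.144),(.55,-.0755,.124),(.609,-.046,.067),(.596,.0026,.05)])
print(T[:3,3],arm.get_state()['qd'].__repr__())
f=lambda u,z:at_z(c,[u],z,T)[0].round(4)
# crate corners from wrist
print('tin',f((253,175),.127),'bot',f((257,258),.144),'jar',f((257.5,312),.124),'pot',f((306,258),.067))
cv2.imwrite('pics/w2z.png',cv2.resize(c['img'][95:345,205:385],None,fx=3,fy=2.4,interpolation=cv2.INTER_CUBIC))
```

```text
[0.54698624 0.07502286 0.2509215 ] array([ 0.02627114, -0.01390079, -0.0129404 ,  0.00226973,  0.00042597,
        0.00070005])
tin [0.547  0.0804 0.127 ] bot [0.5504 0.0072 0.144 ] jar [ 0.5511 -0.0656  0.124 ] pot [ 0.6091 -0.0353  0.067 ]
```

View pics/w2z.png

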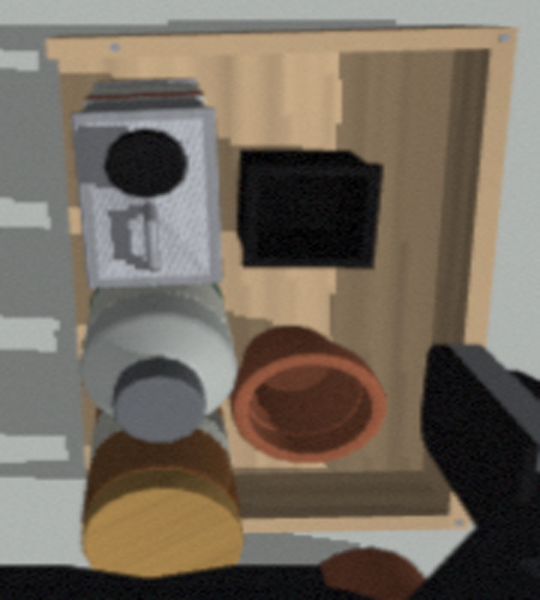

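Call:
carry_out --plan '[{"x": 0.002, "y": 0.001, "z": 0.06, "roll": 0, "gripper": -1}, {"x": 0.002, "y": 0.001, "z": 0.12, "roll": 0, "gripper": -1}, {"x": 0.002, "y": 0.001, "z": 0.15, "roll": 0, "gripper": -1}, {"x": 0.002, "y": 0.001, "z": 0.171, "roll": 0, "gripper": -1}, {"x": 0.002, "y": 0.001, "z": 0.171, "roll": 0, "gripper": -1}, {"x": 0.002, "y": 0.001, "z": 0.171, "roll": 0, "gripper": -1}]' --newtons 50

```text
time_s: 3.35
tool_pos: [0.5479, 0.0788, 0.0814]
orientation: [2.22, 2.222, 0.002]
force: [-0.1, 0.5, 0.6]
opening: 0.0854
```

Run:
```python
from h import *
from workcell import arm
c=arm.capture('scene');s=arm.get_state();print(s['tool_pos'],s['force'],s['time_s'])
cv2.imwrite('pics/s2.png',cv2.resize(c['img'][80:280,180:400],None,fx=3,fy=3,interpolation=cv2.INTER_CUBIC))
```

```text
[0.54838497 0.07867334 0.08174444] [ 1.50646544  0.51568976 -0.43249496] 3.4
```

View pics/s2.png

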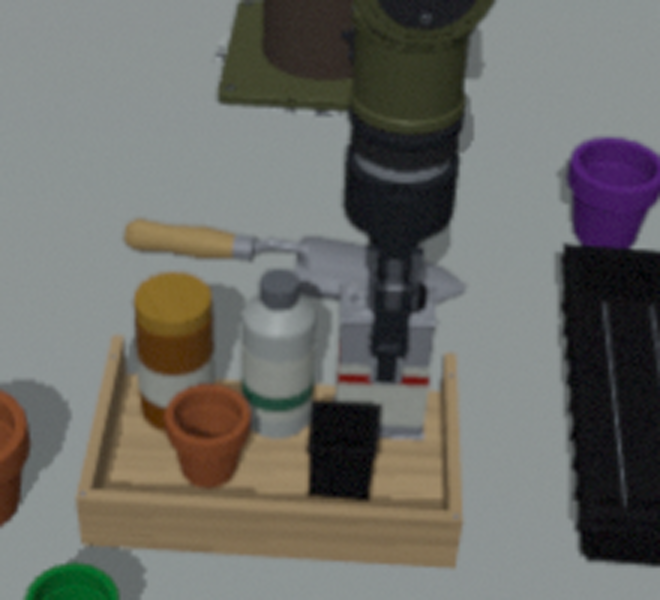

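Call:
carry_out --plan '[{"x": 0, "y": 0, "z": 0, "roll": 0, "gripper": 1}, {"x": 0, "y": 0, "z": 0, "roll": 0, "gripper": 1}, {"x": 0, "y": 0, "z": 0, "roll": 0, "gripper": 1}, {"x": 0, "y": 0, "z": 0, "roll": 0, "gripper": 1}, {"x": 0, "y": 0, "z": 0, "roll": 0, "gripper": 1}, {"x": 0, "y": 0, "z": 0, "roll": 0, "gripper": 1}, {"x": 0, "y": 0, "z": -0.005, "roll": 0, "gripper": 1}, {"x": 0, "y": 0, "z": -0.01, "roll": 0, "gripper": 1}]'

```text
time_s: 4.4
tool_pos: [0.5469, 0.0777, 0.0897]
orientation: [-2.221, -2.22, 0.002]
force: [0.5, 0.0, -3.3]
opening: 0.0399
```

Call:
carry_out --plan '[{"x": 0, "y": 0, "z": -0.05, "roll": 0, "gripper": 1}, {"x": 0.02, "y": -0.01, "z": -0.1, "roll": 0, "gripper": 1}, {"x": 0.07, "y": -0.03, "z": -0.11, "roll": 0, "gripper": 1}, {"x": 0.12, "y": -0.05, "z": -0.11, "roll": 0, "gripper": 1}, {"x": 0.17, "y": -0.07, "z": -0.11, "roll": 0, "gripper": 1}, {"x": 0.22, "y": -0.09, "z": -0.11, "roll": 0, "gripper": 1}, {"x": 0.247, "y": -0.101, "z": -0.11, "roll": 0, "gripper": 1}, {"x": 0.257, "y": -0.105, "z": -0.09, "roll": 0, "gripper": 1}, {"x": 0.257, "y": -0.105, "z": -0.06, "roll": 0, "gripper": 1}, {"x": 0.257, "y": -0.105, "z": -0.03, "roll": 0, "gripper": 1}]'

```text
time_s: 5.65
tool_pos: [0.4424, 0.3351, 0.1193]
orientation: [2.221, 2.222, -0.001]
force: [0.3, -0.8, -4.8]
opening: 0.0396
```

Call:
carry_out --plan '[{"x": 0, "y": 0, "z": 0.015, "roll": 0, "gripper": 1}, {"x": 0, "y": 0, "z": 0.025, "roll": 0, "gripper": 1}, {"x": 0, "y": 0, "z": 0.03, "roll": 0, "gripper": 1}, {"x": 0, "y": 0, "z": 0.03, "roll": 0, "gripper": 1}, {"x": 0, "y": 0, "z": 0.03, "roll": 0, "gripper": 1}]'

```text
time_s: 6.28
tool_pos: [0.4433, 0.3353, 0.0911]
orientation: [2.222, 2.221, 0.003]
force: [-0.7, 0.1, -3.5]
opening: 0.04
```

Run:
```python
from h import *
from workcell import arm
c=arm.capture('scene');s=arm.get_state();print(s['tool_pos'],s['force'],s['time_s'],s['opening'])
cv2.imwrite('pics/s3.png',cv2.resize(c['img'][60:280,280:500],None,fx=2.7,fy=2.7,interpolation=cv2.INTER_CUBIC))
```

```text
[0.44327639 0.33533783 0.09112763] [ 0.55721416  0.32978624 -3.04011187] 6.325 0.039871611321039856
```

View pics/s3.png

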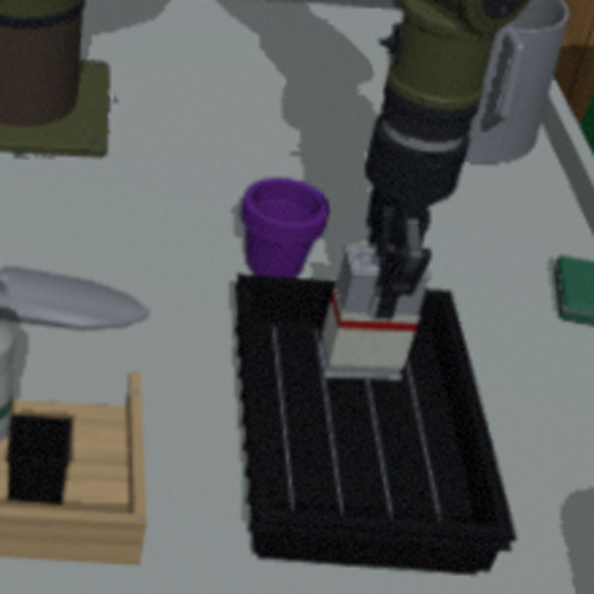

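Call:
carry_out --plan '[{"x": 0, "y": 0, "z": 0.0015, "roll": 0, "gripper": 1}, {"x": 0, "y": 0, "z": 0.003, "roll": 0, "gripper": 1}, {"x": 0, "y": 0, "z": 0.003, "roll": 0, "gripper": 1}, {"x": 0, "y": 0, "z": 0.003, "roll": 0, "gripper": 1}]'

```text
time_s: 6.82
tool_pos: [0.443, 0.3352, 0.088]
orientation: [2.222, 2.221, 0.002]
force: [-2.1, -0.7, 3.9]
opening: 0.0401
```

Call:
carry_out --plan '[{"x": 0, "y": 0, "z": 0, "roll": 0, "gripper": 0}, {"x": 0, "y": 0, "z": 0, "roll": 0, "gripper": -1}, {"x": 0, "y": 0, "z": 0, "roll": 0, "gripper": -1}, {"x": 0, "y": 0, "z": 0, "roll": 0, "gripper": -1}, {"x": 0, "y": 0, "z": -0.03, "roll": 0, "gripper": -1}, {"x": 0, "y": 0, "z": -0.09, "roll": 0, "gripper": -1}, {"x": 0, "y": 0, "z": -0.13, "roll": 0, "gripper": -1}, {"x": 0, "y": 0, "z": -0.13, "roll": 0, "gripper": -1}]'

```text
time_s: 7.82
tool_pos: [0.4449, 0.3365, 0.2212]
orientation: [2.221, 2.22, 0.013]
force: [0.0, 0.9, 0.4]
opening: 0.0858
```

Run:
```python
from h import *
from workcell import arm
c=arm.capture('scene');s=arm.get_state();print(s['tool_pos'],s['force'],s['time_s'],s['opening'])
cv2.imwrite('pics/s4.png',cv2.resize(c['img'][100:280,280:500],None,fx=2.7,fy=2.7,interpolation=cv2.INTER_CUBIC))
```

```text
[0.44366395 0.33564655 0.21880847] [-0.37649717 -0.75121069  0.20288441] 7.875 0.08509440246508083
```

View pics/s4.png

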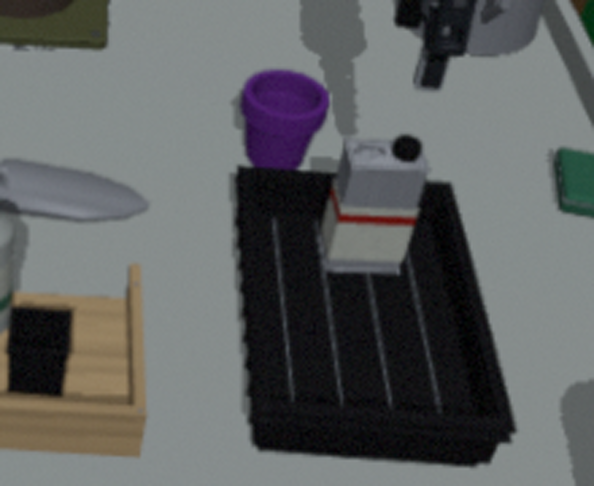

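Call:
carry_out --plan '[{"x": -0.05, "y": 0.016, "z": 0, "roll": 0, "gripper": -1}, {"x": -0.11, "y": 0.035, "z": 0, "roll": 0, "gripper": -1}, {"x": -0.17, "y": 0.054, "z": 0, "roll": 0, "gripper": -1}, {"x": -0.23, "y": 0.073, "z": 0, "roll": 0, "gripper": -1}, {"x": -0.29, "y": 0.093, "z": 0, "roll": 0, "gripper": -1}, {"x": -0.3335, "y": 0.107, "z": 0, "roll": 0, "gripper": -1}, {"x": -0.3335, "y": 0.107, "z": 0, "roll": 0, "gripper": -1}, {"x": -0.3335, "y": 0.107, "z": 0.04, "roll": 0, "gripper": -1}, {"x": -0.3335, "y": 0.107, "z": 0.04, "roll": 0, "gripper": -1}]'

```text
time_s: 9.0
tool_pos: [0.5457, 0.0022, 0.1735]
orientation: [-2.216, -2.217, 0.01]
force: [-0.3, 0.5, 0.1]
opening: 0.0855
```

Run:
```python
from h import *
from workcell import arm
c,T=look(arm,'w3',[(.549,0.0015,.144),(.55,-.075,.124),(.609,-.046,.067)])
print(T[:3,3])
```

```text
[0.54566932 0.00216444 0.17349807]
```

View pics/w3.png

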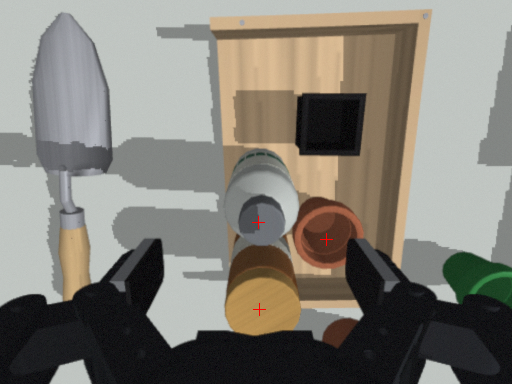

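Call:
carry_out --plan '[{"x": 0.0015, "y": 0.001, "z": 0.03, "roll": 0, "gripper": -1}, {"x": 0.0015, "y": 0.001, "z": 0.06, "roll": 0, "gripper": -1}, {"x": 0.0015, "y": 0.001, "z": 0.085, "roll": 0, "gripper": -1}, {"x": 0.0015, "y": 0.001, "z": 0.099, "roll": 0, "gripper": -1}, {"x": 0.0015, "y": 0.001, "z": 0.099, "roll": 0, "gripper": -1}, {"x": 0.0015, "y": 0.001, "z": 0.099, "roll": 0, "gripper": -1}]'

```text
time_s: 9.8
tool_pos: [0.5516, 0.0031, 0.0795]
orientation: [2.22, 2.22, 0.002]
force: [-0.5, -0.0, 0.7]
opening: 0.0856
```

Run:
```python
from h import *
from workcell import arm
s=arm.get_state();print(s['tool_pos'],s['force'],s['time_s'])
c=arm.capture('scene');
cv2.imwrite('pics/s5.png',cv2.resize(c['img'][120:280,180:360],None,fx=3.5,fy=3.5,interpolation=cv2.INTER_CUBIC))
```

```text
[0.55163422 0.00311474 0.07950987] [-0.52778663 -0.01724681  0.68254676] 9.8
```

View pics/s5.png

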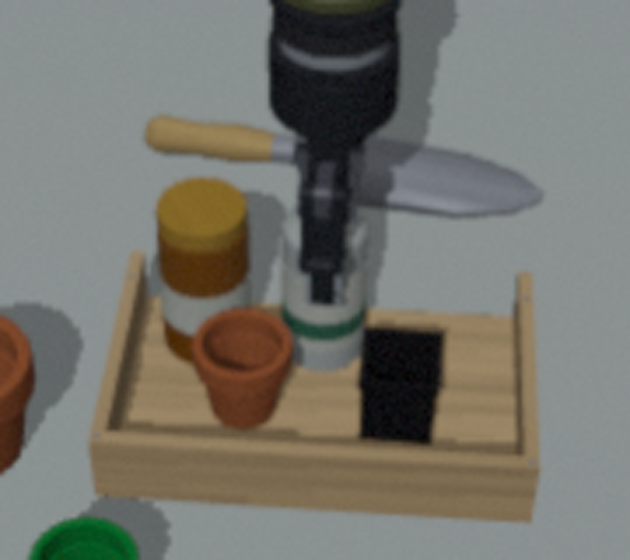

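Call:
carry_out --plan '[{"x": 0, "y": 0, "z": 0, "roll": 0, "gripper": 1}, {"x": 0, "y": 0, "z": 0, "roll": 0, "gripper": 1}, {"x": 0, "y": 0, "z": 0, "roll": 0, "gripper": 1}, {"x": 0, "y": 0, "z": 0, "roll": 0, "gripper": 1}, {"x": 0, "y": 0, "z": 0, "roll": 0, "gripper": 1}, {"x": 0, "y": 0, "z": 0, "roll": 0, "gripper": 1}, {"x": 0, "y": 0, "z": -0.005, "roll": 0, "gripper": 1}, {"x": 0, "y": 0, "z": -0.01, "roll": 0, "gripper": 1}]'

```text
time_s: 10.85
tool_pos: [0.55, 0.0029, 0.0881]
orientation: [-2.221, -2.22, 0.001]
force: [-0.1, -0.7, -2.9]
opening: 0.0526
```

Call:
carry_out --plan '[{"x": 0, "y": 0, "z": -0.05, "roll": 0, "gripper": 1}, {"x": 0.02, "y": -0.002, "z": -0.1, "roll": 0, "gripper": 1}, {"x": 0.07, "y": -0.006, "z": -0.11, "roll": 0, "gripper": 1}, {"x": 0.12, "y": -0.01, "z": -0.11, "roll": 0, "gripper": 1}, {"x": 0.17, "y": -0.014, "z": -0.11, "roll": 0, "gripper": 1}, {"x": 0.22, "y": -0.018, "z": -0.11, "roll": 0, "gripper": 1}, {"x": 0.262, "y": -0.021, "z": -0.11, "roll": 0, "gripper": 1}, {"x": 0.282, "y": -0.023, "z": -0.1, "roll": 0, "gripper": 1}, {"x": 0.282, "y": -0.023, "z": -0.07, "roll": 0, "gripper": 1}, {"x": 0.282, "y": -0.023, "z": -0.04, "roll": 0, "gripper": 1}]'

```text
time_s: 12.1
tool_pos: [0.5274, 0.2845, 0.127]
orientation: [2.221, 2.221, -0.002]
force: [0.4, 0.5, -3.6]
opening: 0.0528
```

Call:
carry_out --plan '[{"x": 0, "y": 0, "z": 0.02, "roll": 0, "gripper": 1}, {"x": 0, "y": 0, "z": 0.035, "roll": 0, "gripper": 1}, {"x": 0, "y": 0, "z": 0.039, "roll": 0, "gripper": 1}, {"x": 0, "y": 0, "z": 0.041, "roll": 0, "gripper": 1}, {"x": 0, "y": 0, "z": 0.042, "roll": 0, "gripper": 1}, {"x": 0, "y": 0, "z": 0.042, "roll": 0, "gripper": 1}]'

```text
time_s: 12.85
tool_pos: [0.5282, 0.2851, 0.087]
orientation: [2.221, 2.221, 0.002]
force: [-0.5, -0.5, -3.4]
opening: 0.0523
```

Run:
```python
from h import *
from workcell import arm
c=arm.capture('scene');s=arm.get_state();print(s['tool_pos'],s['force'],s['time_s'],s['opening'])
cv2.imwrite('pics/s6.png',cv2.resize(c['img'][100:280,280:500],None,fx=2.7,fy=2.7,interpolation=cv2.INTER_CUBIC))
```

```text
[0.52807708 0.28510717 0.0868902 ] [ 0.04274918  0.24775198 -3.02349757] 12.9 0.052793602848736
```

View pics/s6.png

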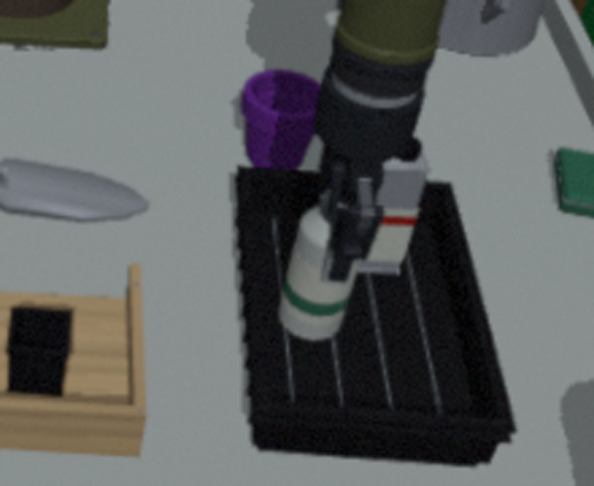

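Run:
```python
from h import *
from workcell import arm
s=arm.get_state()
c,T=look(arm,'w4',[])
c=arm.capture('top')
cv2.imwrite('pics/t4.png',cv2.resize(c['img'][125:255,90:190],None,fx=4.5,fy=4.5,interpolation=cv2.INTER_CUBIC))
```

View pics/w4.png

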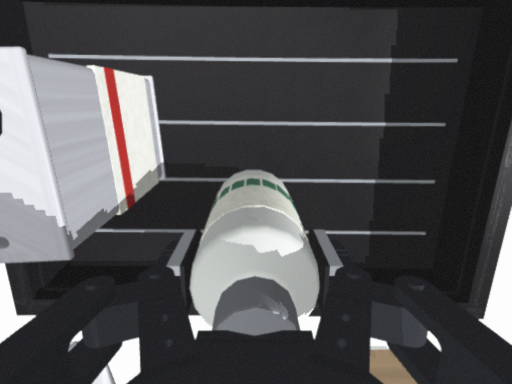

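View pics/t4.png

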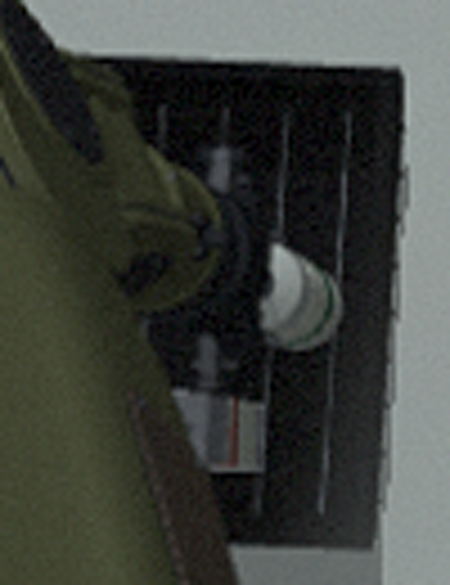

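Call:
carry_out --plan '[{"x": 0, "y": 0, "z": 0.001, "roll": 0, "gripper": 1}, {"x": 0, "y": 0, "z": 0.0025, "roll": 0, "gripper": 1}, {"x": 0, "y": 0, "z": 0.0025, "roll": 0, "gripper": 1}, {"x": 0, "y": 0, "z": 0.0025, "roll": 0, "gripper": 1}]'

```text
time_s: 13.5
tool_pos: [0.5279, 0.2853, 0.0863]
orientation: [2.221, 2.221, 0.003]
force: [-4.0, -1.7, 9.7]
opening: 0.0526
```

Call:
carry_out --plan '[{"x": 0, "y": 0, "z": -0.0015, "roll": 0, "gripper": 0.2}, {"x": 0, "y": 0, "z": -0.0015, "roll": 0, "gripper": -1}, {"x": 0, "y": 0, "z": -0.0015, "roll": 0, "gripper": -1}, {"x": 0, "y": 0, "z": -0.0015, "roll": 0, "gripper": -1}, {"x": 0, "y": 0, "z": -0.03, "roll": 0, "gripper": -1}, {"x": 0, "y": 0, "z": -0.09, "roll": 0, "gripper": -1}, {"x": 0, "y": 0, "z": -0.1335, "roll": 0, "gripper": -1}, {"x": 0, "y": 0, "z": -0.1335, "roll": 0, "gripper": -1}]'

```text
time_s: 14.5
tool_pos: [0.5303, 0.2863, 0.2217]
orientation: [2.22, 2.219, 0.013]
force: [-0.2, -0.6, -0.5]
opening: 0.0851
```

Run:
```python
from h import *
from workcell import arm
c=arm.capture('scene');s=arm.get_state();print(s['tool_pos'],s['force'],s['time_s'],s['opening'])
a=cv2.resize(c['img'][100:280,280:500],None,fx=2.2,fy=2.2,interpolation=cv2.INTER_CUBIC)
c,T=look(arm,'w5',[(.528,.285,.151)]); b=c['img']
cv2.imwrite('pics/s7.png',a)
```

```text
[0.52894691 0.2855479  0.2191487 ] [ 0.75010985 -0.22845851  0.17638403] 14.55 0.08523335061856185
```

View pics/s7.png

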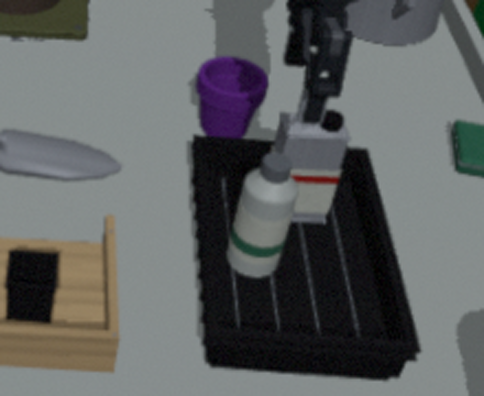

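View pics/w5.png

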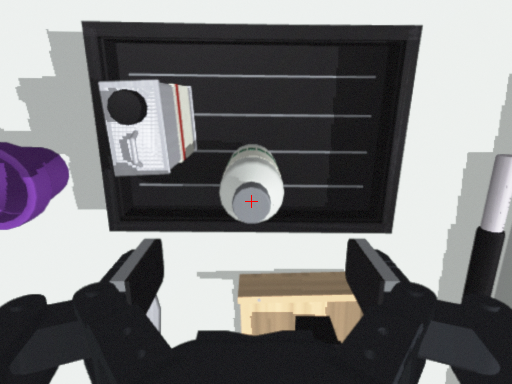

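Call:
carry_out --plan '[{"x": -0.06, "y": 0.004, "z": 0, "roll": 0, "gripper": -1}, {"x": -0.12, "y": 0.008, "z": 0, "roll": 0, "gripper": -1}, {"x": -0.18, "y": 0.012, "z": 0, "roll": 0, "gripper": -1}, {"x": -0.24, "y": 0.016, "z": 0, "roll": 0, "gripper": -1}, {"x": -0.3, "y": 0.02, "z": 0, "roll": 0, "gripper": -1}, {"x": -0.345, "y": 0.024, "z": 0, "roll": 0, "gripper": -1}, {"x": -0.358, "y": 0.024, "z": 0.02, "roll": 0, "gripper": -1}, {"x": -0.358, "y": 0.024, "z": 0.04, "roll": 0, "gripper": -1}, {"x": -0.358, "y": 0.024, "z": 0.04, "roll": 0, "gripper": -1}, {"x": -0.358, "y": 0.024, "z": 0.04, "roll": 0, "gripper": -1}]'

```text
time_s: 15.85
tool_pos: [0.5512, -0.0729, 0.1768]
orientation: [-2.221, -2.221, 0.001]
force: [0.0, 0.1, 0.3]
opening: 0.0854
```

Run:
```python
from h import *
from workcell import arm
c,T=look(arm,'w6',[(.551,-.073,.124),(.609,-.046,.067)])
print(T[:3,3])
```

```text
[ 0.55117398 -0.07285959  0.17681014]
```

View pics/w6.png

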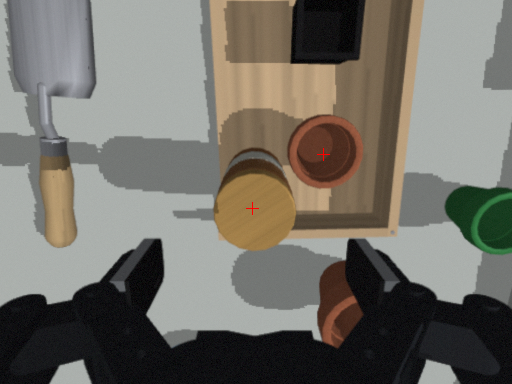

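Call:
carry_out --plan '[{"x": 0, "y": 0.0015, "z": 0.03, "roll": 0, "gripper": -1}, {"x": 0, "y": 0.0015, "z": 0.06, "roll": 0, "gripper": -1}, {"x": 0, "y": 0.0015, "z": 0.085, "roll": 0, "gripper": -1}, {"x": 0, "y": 0.0015, "z": 0.095, "roll": 0, "gripper": -1}, {"x": 0, "y": 0.0015, "z": 0.095, "roll": 0, "gripper": -1}, {"x": 0, "y": 0.0015, "z": 0.095, "roll": 0, "gripper": -1}, {"x": 0, "y": 0.0015, "z": 0.095, "roll": 0, "gripper": -1}]'

```text
time_s: 16.77
tool_pos: [0.5541, -0.0732, 0.0835]
orientation: [2.22, 2.22, 0.002]
force: [0.2, 0.1, -0.5]
opening: 0.0857
```

Call:
carry_out --plan '[{"x": 0, "y": 0, "z": 0, "roll": 0, "gripper": 1}, {"x": 0, "y": 0, "z": 0, "roll": 0, "gripper": 1}, {"x": 0, "y": 0, "z": 0, "roll": 0, "gripper": 1}, {"x": 0, "y": 0, "z": 0, "roll": 0, "gripper": 1}, {"x": 0, "y": 0, "z": 0, "roll": 0, "gripper": 1}, {"x": 0, "y": 0, "z": 0, "roll": 0, "gripper": 1}, {"x": 0, "y": 0, "z": -0.005, "roll": 0, "gripper": 1}, {"x": 0, "y": 0, "z": -0.01, "roll": 0, "gripper": 1}]'

```text
time_s: 17.77
tool_pos: [0.5528, -0.0731, 0.0921]
orientation: [-2.221, -2.221, 0.001]
force: [-0.1, 0.1, -3.1]
opening: 0.0565
```

Call:
carry_out --plan '[{"x": 0, "y": 0, "z": -0.05, "roll": 0, "gripper": 1}, {"x": 0.015, "y": 0.01, "z": -0.1, "roll": 0, "gripper": 1}, {"x": 0.06, "y": 0.03, "z": -0.13, "roll": 0, "gripper": 1}, {"x": 0.11, "y": 0.05, "z": -0.15, "roll": 0, "gripper": 1}, {"x": 0.16, "y": 0.0595, "z": -0.15, "roll": 0, "gripper": 1}, {"x": 0.21, "y": 0.0595, "z": -0.15, "roll": 0, "gripper": 1}, {"x": 0.26, "y": 0.0595, "z": -0.15, "roll": 0, "gripper": 1}, {"x": 0.31, "y": 0.0595, "z": -0.15, "roll": 0, "gripper": 1}, {"x": 0.36, "y": 0.0595, "z": -0.15, "roll": 0, "gripper": 1}, {"x": 0.395, "y": 0.0595, "z": -0.14, "roll": 0, "gripper": 1}]'

```text
time_s: 19.02
tool_pos: [0.6128, 0.3245, 0.2326]
orientation: [2.22, 2.223, 0.003]
force: [1.0, -1.2, -2.5]
opening: 0.0563
```

Call:
carry_out --plan '[{"x": 0.013, "y": 0, "z": 0.03, "roll": 0, "gripper": 1}, {"x": 0.013, "y": 0, "z": 0.07, "roll": 0, "gripper": 1}, {"x": 0.013, "y": 0, "z": 0.11, "roll": 0, "gripper": 1}, {"x": 0.013, "y": 0, "z": 0.13, "roll": 0, "gripper": 1}, {"x": 0.013, "y": 0, "z": 0.14, "roll": 0, "gripper": 1}, {"x": 0.013, "y": 0, "z": 0.142, "roll": 0, "gripper": 1}, {"x": 0.013, "y": 0, "z": 0.144, "roll": 0, "gripper": 1}, {"x": 0.013, "y": 0, "z": 0.144, "roll": 0, "gripper": 1}]'

```text
time_s: 20.02
tool_pos: [0.6134, 0.3352, 0.09]
orientation: [2.221, 2.221, 0.003]
force: [-1.0, -0.6, 2.9]
opening: 0.0563
```

Call:
carry_out --plan '[{"x": 0, "y": 0, "z": 0.0005, "roll": 0, "gripper": 1}, {"x": 0, "y": 0, "z": 0.001, "roll": 0, "gripper": 1}, {"x": 0, "y": 0, "z": 0.001, "roll": 0, "gripper": 1}]'

```text
time_s: 20.4
tool_pos: [0.6133, 0.3353, 0.0899]
orientation: [2.221, 2.221, 0.004]
force: [-4.2, -0.7, 8.6]
opening: 0.0564
```

Call:
carry_out --plan '[{"x": 0, "y": 0, "z": -0.0015, "roll": 0, "gripper": 0.2}, {"x": 0, "y": 0, "z": -0.0015, "roll": 0, "gripper": -1}, {"x": 0, "y": 0, "z": -0.0015, "roll": 0, "gripper": -1}, {"x": 0, "y": 0, "z": -0.0015, "roll": 0, "gripper": -1}, {"x": 0, "y": 0, "z": -0.03, "roll": 0, "gripper": -1}, {"x": 0, "y": 0, "z": -0.09, "roll": 0, "gripper": -1}, {"x": 0, "y": 0, "z": -0.13, "roll": 0, "gripper": -1}, {"x": 0, "y": 0, "z": -0.13, "roll": 0, "gripper": -1}]'

```text
time_s: 21.4
tool_pos: [0.615, 0.3361, 0.222]
orientation: [2.22, 2.219, 0.013]
force: [-0.9, 0.5, -0.5]
opening: 0.0856
```

Run:
```python
from h import *
from workcell import arm
c=arm.capture('scene');s=arm.get_state();print(s['tool_pos'],s['force'],s['time_s'],s['opening'])
cv2.imwrite('pics/s8.png',c['img'])
c,T=look(arm,'w7',[(.613,.335,.131),(.528,.285,.151),(.443,.335,.134)])
```

```text
[0.61387105 0.33547455 0.21929386] [ 0.13121642  0.07592708 -0.58130107] 21.45 0.0852514384547271
```

View pics/s8.png

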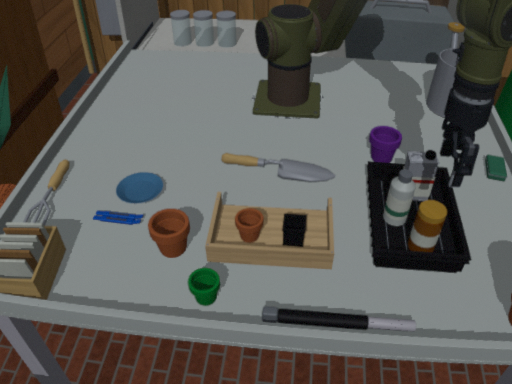

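View pics/w7.png

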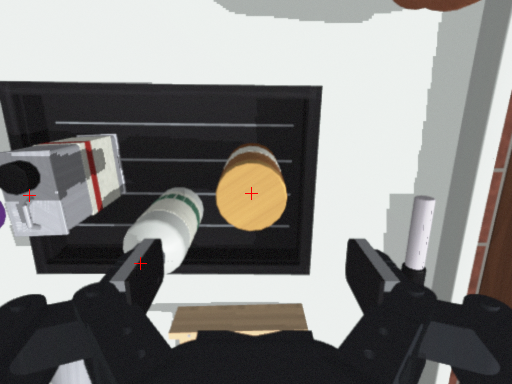

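Call:
carry_out --plan '[{"x": -0.06, "y": 0, "z": 0, "roll": 0, "gripper": -1}, {"x": -0.12, "y": 0, "z": 0, "roll": -0.18, "gripper": -1}, {"x": -0.18, "y": 0, "z": 0, "roll": -0.36, "gripper": -1}, {"x": -0.24, "y": 0, "z": 0, "roll": -0.54, "gripper": -1}, {"x": -0.3, "y": 0, "z": 0, "roll": -0.72, "gripper": -1}, {"x": -0.35, "y": 0, "z": 0, "roll": -0.9, "gripper": -1}, {"x": -0.379, "y": -0.001, "z": 0.03, "roll": -1.08, "gripper": -1}, {"x": -0.379, "y": -0.001, "z": 0.05, "roll": -1.26, "gripper": -1}, {"x": -0.379, "y": -0.001, "z": 0.07, "roll": -1.44, "gripper": -1}, {"x": -0.379, "y": -0.001, "z": 0.07, "roll": -1.571, "gripper": -1}]'

```text
time_s: 22.75
tool_pos: [0.6083, -0.0442, 0.1429]
orientation: [0.006, -3.133, -0.001]
force: [-0.5, -0.7, 0.5]
opening: 0.0858
```

Call:
carry_out --plan '[{"x": 0, "y": 0, "z": 0, "roll": 0, "gripper": -1}, {"x": 0, "y": 0, "z": 0, "roll": 0, "gripper": -1}]'

```text
time_s: 23.0
tool_pos: [0.6111, -0.0441, 0.1465]
orientation: [-0.003, -3.14, -0.0]
force: [-0.1, 0.0, -0.4]
opening: 0.0855
```

Run:
```python
from h import *
from workcell import arm
c,T=look(arm,'w8',[(.611,-.044,.067)])
print(T.round(4))
```

```text
[[-1.000e+00  1.900e-03 -1.400e-03  6.111e-01]
 [ 1.900e-03  1.000e+00  1.000e-04 -4.410e-02]
 [ 1.400e-03  1.000e-04 -1.000e+00  1.465e-01]
 [ 0.000e+00  0.000e+00  0.000e+00  1.000e+00]]
```

View pics/w8.png

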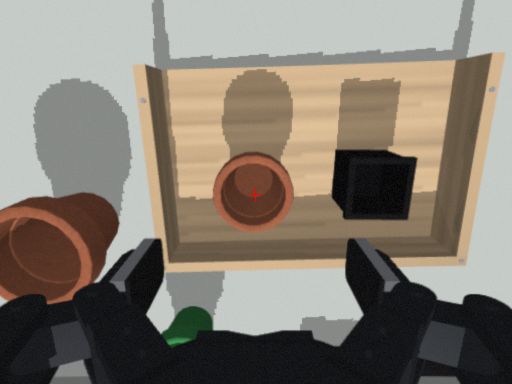

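Call:
carry_out --plan '[{"x": 0, "y": 0, "z": 0.04, "roll": 0, "gripper": -1}, {"x": 0, "y": 0, "z": 0.08, "roll": 0, "gripper": -1}, {"x": 0, "y": 0, "z": 0.105, "roll": 0, "gripper": -1}, {"x": 0, "y": 0, "z": 0.116, "roll": 0, "gripper": -1}, {"x": 0, "y": 0, "z": 0.116, "roll": 0, "gripper": -1}, {"x": 0, "y": 0, "z": 0.116, "roll": 0, "gripper": -1}]'

```text
time_s: 23.8
tool_pos: [0.6128, -0.0442, 0.0326]
orientation: [0.0, 3.139, -0.0]
force: [0.7, 0.5, 0.7]
opening: 0.0851
```

Run:
```python
from h import *
from workcell import arm
c=arm.capture('scene');s=arm.get_state();print(s['tool_pos'],s['force'],s['time_s'])
cv2.imwrite('pics/s9.png',cv2.resize(c['img'][120:280,140:360],None,fx=3.5,fy=3.5,interpolation=cv2.INTER_CUBIC))
```

```text
[ 0.61289821 -0.04421677  0.03275893] [0.47873623 0.21373889 0.35082774] 23.85
```

View pics/s9.png

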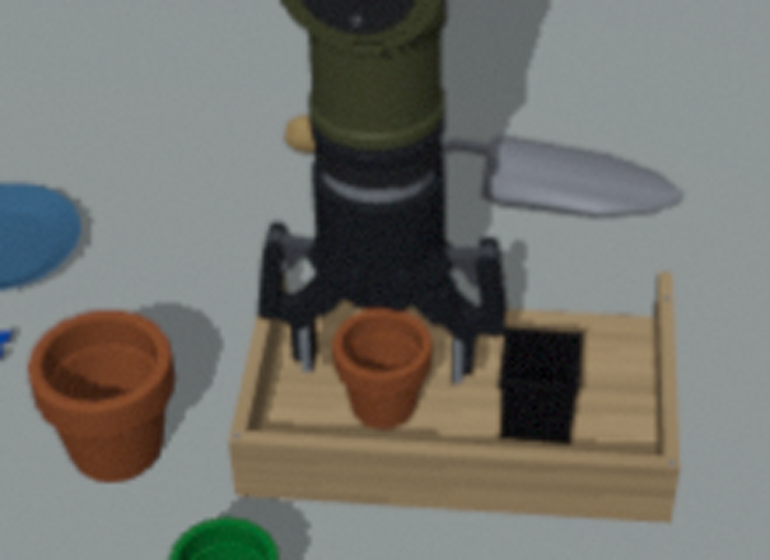

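Call:
carry_out --plan '[{"x": 0, "y": 0, "z": 0, "roll": 0, "gripper": 1}, {"x": 0, "y": 0, "z": 0, "roll": 0, "gripper": 1}, {"x": 0, "y": 0, "z": 0, "roll": 0, "gripper": 1}, {"x": 0, "y": 0, "z": 0, "roll": 0, "gripper": 1}, {"x": 0, "y": 0, "z": 0, "roll": 0, "gripper": 1}, {"x": 0, "y": 0, "z": -0.004, "roll": 0, "gripper": 1}, {"x": 0, "y": 0, "z": -0.01, "roll": 0, "gripper": 1}, {"x": 0, "y": 0, "z": -0.03, "roll": 0, "gripper": 1}, {"x": 0, "y": 0, "z": -0.03, "roll": 0, "gripper": 1}]' --newtons 35

```text
time_s: 24.98
tool_pos: [0.6131, -0.0442, 0.0628]
orientation: [0.0, 3.138, -0.0]
force: [0.5, -0.0, -1.0]
opening: 0.0621
```

Run:
```python
from h import *
from workcell import arm
c=arm.capture('scene');s=arm.get_state();print(s['tool_pos'],s['force'],s['time_s'])
cv2.imwrite('pics/s10.png',cv2.resize(c['img'][120:280,140:360],None,fx=3.5,fy=3.5,interpolation=cv2.INTER_CUBIC))
c,T=look(arm,'w10',[])
```

```text
[ 0.61233589 -0.04414915  0.06186376] [-0.21796955 -0.11823037 -1.40958227] 25.025
```

View pics/s10.png

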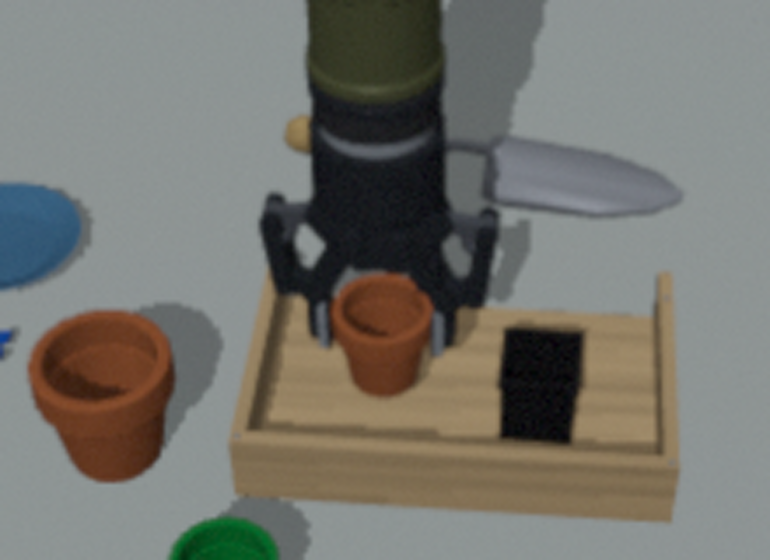

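View pics/w10.png

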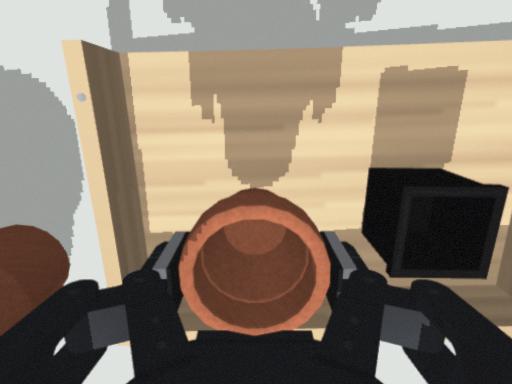

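Call:
carry_out --plan '[{"x": 0, "y": 0, "z": -0.05, "roll": 0, "gripper": 1}, {"x": 0, "y": -0.01, "z": -0.1, "roll": 0, "gripper": 1}, {"x": 0.01, "y": -0.05, "z": -0.13, "roll": 0, "gripper": 1}, {"x": 0.02, "y": -0.1, "z": -0.14, "roll": 0, "gripper": 1}, {"x": 0.03, "y": -0.15, "z": -0.14, "roll": 0, "gripper": 1}, {"x": 0.04, "y": -0.2, "z": -0.14, "roll": 0, "gripper": 1}, {"x": 0.05, "y": -0.25, "z": -0.14, "roll": 0, "gripper": 1}, {"x": 0.051, "y": -0.293, "z": -0.14, "roll": 0, "gripper": 1}, {"x": 0.051, "y": -0.293, "z": -0.14, "roll": 0, "gripper": 1}, {"x": 0.051, "y": -0.293, "z": -0.14, "roll": 0, "gripper": 1}]'

```text
time_s: 26.32
tool_pos: [0.56, -0.3367, 0.2001]
orientation: [-0.001, -3.14, -0.003]
force: [-0.7, 1.0, -1.2]
opening: 0.0612
```

Run:
```python
from h import *
from workcell import arm
c,T=look(arm,'w11',[(.483,-.337,.017)])
pickle.dump((c,T),open('w11.pkl','wb'))
print(T.round(4), [(x['p'],x['bbox']) for x in arm.search_frame('saucer',c)])
hsv=cv2.cvtColor(c['img'],cv2.COLOR_BGR2HSV)
m=cv2.inRange(hsv,(95,80,40),(112,255,255)); n,l,st,ce=cv2.connectedComponentsWithStats(m); i=1+np.argmax(st[1:,4]); print(st[i],ce[i])
cs=max(cv2.findContours((l==i).astype(np.uint8),0,cv2.CHAIN_APPROX_NONE)[0],key=cv2.contourArea)
P=at_z(c,cs[:,0],.017,T)[:,:2]; print('circle',cv2.minEnclosingCircle((P*1000).astype(np.float32)), cv2.fitEllipse((P*1000).astype(np.float32)))
```

```text
[[-1.000e+00  5.000e-04 -1.700e-03  5.600e-01]
 [ 5.000e-04  1.000e+00  1.600e-03 -3.367e-01]
 [ 1.700e-03  1.600e-03 -1.000e+00  2.001e-01]
 [ 0.000e+00  0.000e+00  0.000e+00  1.000e+00]] [(0.7, [193.7, 28.9, 312.1, 149.0])]
[  195    29   116   123 11146] [252.85205455  90.16759376]
circle ((485.1094665527344, -338.0172424316406), 58.86754608154297) ((485.07305908203125, -337.94891357421875), (116.4477767944336, 116.69424438476562), 95.18573760986328)
```

View pics/w11.png

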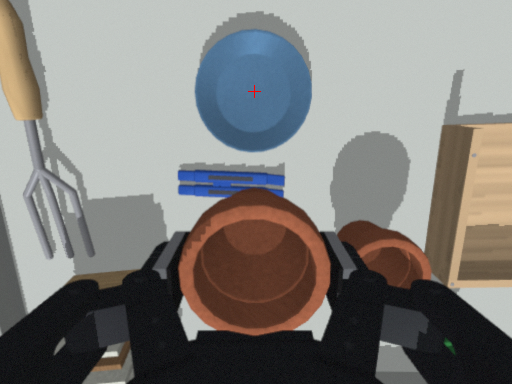

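Call:
carry_out --plan '[{"x": 0.04, "y": 0, "z": 0, "roll": 0, "gripper": 1}, {"x": 0.076, "y": -0.001, "z": 0.02, "roll": 0, "gripper": 1}, {"x": 0.076, "y": -0.001, "z": 0.06, "roll": 0, "gripper": 1}, {"x": 0.076, "y": -0.001, "z": 0.1, "roll": 0, "gripper": 1}, {"x": 0.076, "y": -0.001, "z": 0.14, "roll": 0, "gripper": 1}, {"x": 0.076, "y": -0.001, "z": 0.16, "roll": 0, "gripper": 1}, {"x": 0.076, "y": -0.001, "z": 0.168, "roll": 0, "gripper": 1}, {"x": 0.076, "y": -0.001, "z": 0.17, "roll": 0, "gripper": 1}, {"x": 0.076, "y": -0.001, "z": 0.17, "roll": 0, "gripper": 1}, {"x": 0.076, "y": -0.001, "z": 0.17, "roll": 0, "gripper": 1}]'

```text
time_s: 27.68
tool_pos: [0.4853, -0.3386, 0.0324]
orientation: [0.0, 3.14, -0.002]
force: [-0.9, 0.1, -1.7]
opening: 0.0619
```

Run:
```python
from h import *
from workcell import arm
c=arm.capture('scene');s=arm.get_state();print(s['tool_pos'],s['force'],s['time_s'])
cv2.imwrite('pics/s12.png',cv2.resize(c['img'][100:240,60:240],None,fx=4,fy=4,interpolation=cv2.INTER_CUBIC))
c,T=look(arm,'w12',[(.484,-.3375,.017)])
```

```text
[ 0.48519026 -0.33856187  0.03226698] [-0.80318476  0.24947823 -1.19921642] 27.725
```

View pics/s12.png

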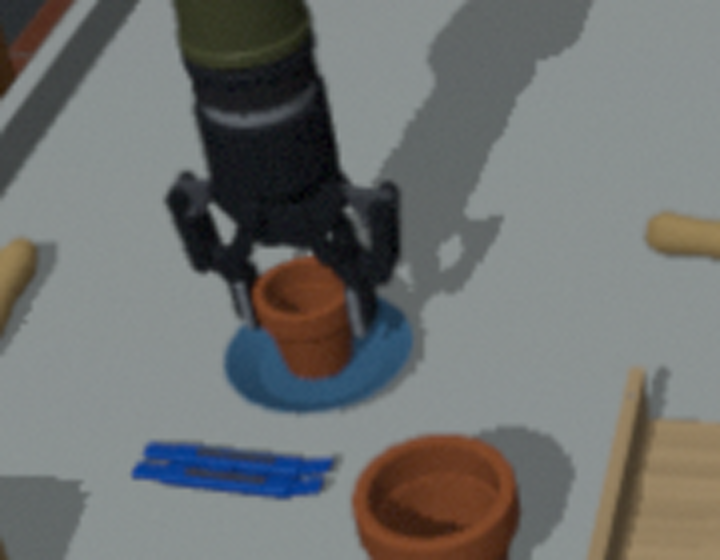

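View pics/w12.png

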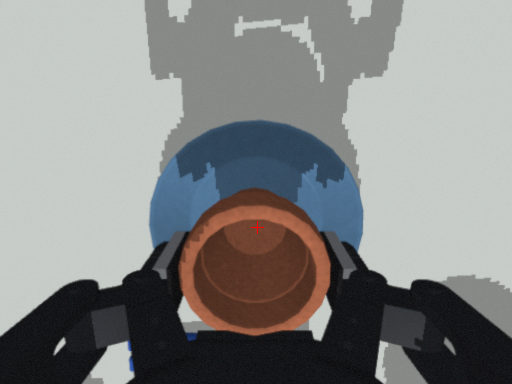

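Call:
carry_out --plan '[{"x": 0, "y": 0, "z": 0.001, "roll": 0, "gripper": 1}, {"x": 0, "y": 0, "z": 0.002, "roll": 0, "gripper": 1}, {"x": 0, "y": 0, "z": 0.003, "roll": 0, "gripper": 1}, {"x": 0, "y": 0, "z": 0.003, "roll": 0, "gripper": 1}, {"x": 0, "y": 0, "z": 0.003, "roll": 0, "gripper": 1}]'

```text
time_s: 28.4
tool_pos: [0.4846, -0.3383, 0.0297]
orientation: [0.0, 3.141, -0.001]
force: [-1.8, 0.9, 9.1]
opening: 0.0615
```

Contact is made. I'll release the pot and rise straight up.

Call:
carry_out --plan '[{"x": 0, "y": 0, "z": -0.001, "roll": 0, "gripper": 0}, {"x": 0, "y": 0, "z": -0.001, "roll": 0, "gripper": -1}, {"x": 0, "y": 0, "z": -0.001, "roll": 0, "gripper": -1}, {"x": 0, "y": 0, "z": -0.001, "roll": 0, "gripper": -1}, {"x": 0, "y": 0, "z": -0.001, "roll": 0, "gripper": -1}, {"x": 0, "y": 0, "z": -0.03, "roll": 0, "gripper": -1}, {"x": 0, "y": 0, "z": -0.09, "roll": 0, "gripper": -1}, {"x": 0, "y": 0, "z": -0.14, "roll": 0, "gripper": -1}, {"x": 0, "y": 0, "z": -0.172, "roll": 0, "gripper": -1}, {"x": 0, "y": 0, "z": -0.172, "roll": 0, "gripper": -1}]' --newtons 50

```text
time_s: 29.65
tool_pos: [0.4864, -0.3394, 0.2036]
orientation: [0.0, 3.136, -0.006]
force: [-0.2, -0.1, -1.0]
opening: 0.0853
```

Run:
```python
from h import *
from workcell import arm
c,T=look(arm,'w13',[(.484,-.3375,.017),(.484,-.3385,.064)])
print(T[:3,3])
c=arm.capture('top')
cv2.imwrite('pics/t13.png',cv2.resize(c['img'][165:245,330:420],None,fx=6,fy=6,interpolation=cv2.INTER_CUBIC))
```

```text
[ 0.48636975 -0.33937155  0.20363315]
```

View pics/w13.png

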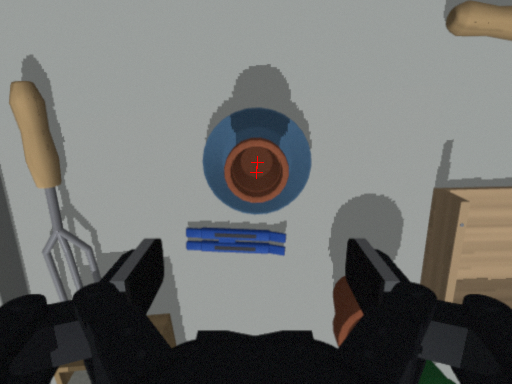

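View pics/t13.png

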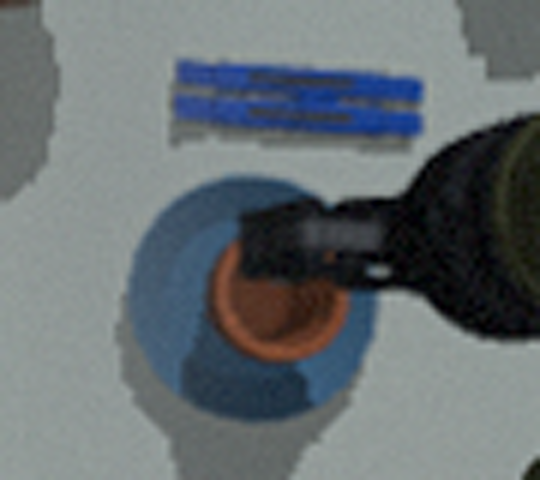

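Call:
carry_out --plan '[{"x": -0.01, "y": 0.05, "z": -0.02, "roll": 0.15, "gripper": -1}, {"x": -0.022, "y": 0.11, "z": -0.02, "roll": 0.33, "gripper": -1}, {"x": -0.034, "y": 0.17, "z": -0.02, "roll": 0.51, "gripper": -1}, {"x": -0.046, "y": 0.23, "z": -0.02, "roll": 0.69, "gripper": -1}, {"x": -0.058, "y": 0.29, "z": -0.02, "roll": 0.87, "gripper": -1}, {"x": -0.07, "y": 0.35, "z": -0.02, "roll": 1.05, "gripper": -1}, {"x": -0.082, "y": 0.41, "z": -0.02, "roll": 1.23, "gripper": -1}, {"x": -0.094, "y": 0.47, "z": -0.02, "roll": 1.41, "gripper": -1}, {"x": -0.106, "y": 0.53, "z": -0.02, "roll": 1.571, "gripper": -1}, {"x": -0.118, "y": 0.59, "z": -0.02, "roll": 1.571, "gripper": -1}]'

```text
time_s: 31.0
tool_pos: [0.5974, 0.2311, 0.218]
orientation: [-2.223, -2.218, 0.006]
force: [1.0, -0.4, -0.5]
opening: 0.0851
```

Run:
```python
from h import *
from workcell import arm
s=arm.get_state();print(Tool(s).round(4))
```

```text
[[ 0.0023  1.     -0.0034  0.5974]
 [ 1.     -0.0023 -0.0016  0.2311]
 [-0.0016 -0.0034 -1.      0.218 ]
 [ 0.      0.      0.      1.    ]]
```

Call:
carry_out --plan '[{"x": 0.05, "y": 0.006, "z": 0, "roll": 0, "gripper": -1}, {"x": 0.0835, "y": 0.01, "z": 0, "roll": 0, "gripper": -1}, {"x": 0.0835, "y": 0.01, "z": 0, "roll": 0, "gripper": -1}, {"x": 0.0835, "y": 0.01, "z": 0, "roll": 0, "gripper": -1}, {"x": 0.0835, "y": 0.01, "z": 0, "roll": 0, "gripper": -1}, {"x": 0.0835, "y": 0.01, "z": 0, "roll": 0, "gripper": -1}]'

```text
time_s: 31.75
tool_pos: [0.6083, 0.3119, 0.2205]
orientation: [2.223, 2.219, -0.0]
force: [0.2, -0.5, -1.1]
opening: 0.0853
```

Run:
```python
from h import *
from workcell import arm
c,T=look(arm,'w14',[(.613,.335,.131)])
print(T.round(4))
```

```text
[[ 1.800e-03  1.000e+00 -1.000e-04  6.083e-01]
 [ 1.000e+00 -1.800e-03 -2.000e-04  3.119e-01]
 [-2.000e-04 -1.000e-04 -1.000e+00  2.205e-01]
 [ 0.000e+00  0.000e+00  0.000e+00  1.000e+00]]
```

View pics/w14.png

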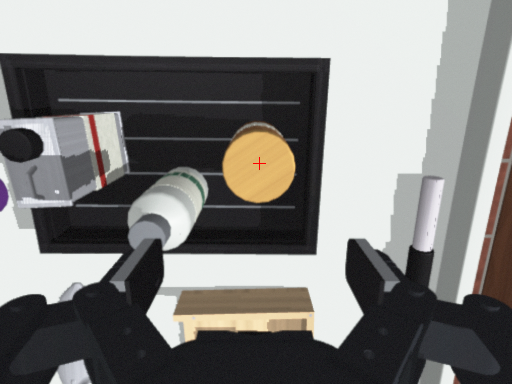

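Call:
carry_out --plan '[{"x": 0.023, "y": 0.0045, "z": 0.0, "roll": 0, "gripper": -1}, {"x": 0.023, "y": 0.0045, "z": 0.01, "roll": 0, "gripper": -1}, {"x": 0.023, "y": 0.0045, "z": 0.05, "roll": 0, "gripper": -1}, {"x": 0.023, "y": 0.0045, "z": 0.09, "roll": 0, "gripper": -1}, {"x": 0.023, "y": 0.0045, "z": 0.12, "roll": 0, "gripper": -1}, {"x": 0.023, "y": 0.0045, "z": 0.132, "roll": 0, "gripper": -1}, {"x": 0.023, "y": 0.0045, "z": 0.132, "roll": 0, "gripper": -1}, {"x": 0.023, "y": 0.0045, "z": 0.132, "roll": 0, "gripper": -1}, {"x": 0.023, "y": 0.0045, "z": 0.132, "roll": 0, "gripper": -1}]'

```text
time_s: 32.92
tool_pos: [0.6138, 0.3367, 0.09]
orientation: [2.221, 2.22, 0.004]
force: [-0.7, 0.5, 0.3]
opening: 0.0854
```

Call:
carry_out --plan '[{"x": 0, "y": 0, "z": 0, "roll": 0, "gripper": 1}, {"x": 0, "y": 0, "z": 0, "roll": 0, "gripper": 1}, {"x": 0, "y": 0, "z": 0, "roll": 0, "gripper": 1}, {"x": 0, "y": 0, "z": 0, "roll": 0, "gripper": 1}, {"x": 0, "y": 0, "z": 0, "roll": 0, "gripper": 1}, {"x": 0, "y": 0, "z": 0, "roll": 0, "gripper": 1}, {"x": 0, "y": 0, "z": -0.005, "roll": 0, "gripper": 1}, {"x": 0, "y": 0, "z": -0.01, "roll": 0, "gripper": 1}, {"x": 0, "y": 0, "z": -0.01, "roll": 0, "gripper": 1}]'

```text
time_s: 34.05
tool_pos: [0.6131, 0.3362, 0.0984]
orientation: [2.222, 2.221, 0.001]
force: [0.5, -0.8, -2.0]
opening: 0.0567
```

Call:
carry_out --plan '[{"x": 0, "y": 0, "z": -0.05, "roll": 0, "gripper": 1}, {"x": 0, "y": 0, "z": -0.1, "roll": 0, "gripper": 1}, {"x": -0.03, "y": 0, "z": -0.14, "roll": 0, "gripper": 1}, {"x": -0.08, "y": 0, "z": -0.15, "roll": 0, "gripper": 1}, {"x": -0.13, "y": 0, "z": -0.15, "roll": 0, "gripper": 1}, {"x": -0.18, "y": 0, "z": -0.15, "roll": 0, "gripper": 1}, {"x": -0.23, "y": -0.01, "z": -0.15, "roll": 0, "gripper": 1}, {"x": -0.28, "y": -0.02, "z": -0.15, "roll": 0, "gripper": 1}, {"x": -0.33, "y": -0.04, "z": -0.15, "roll": 0, "gripper": 1}, {"x": -0.36, "y": -0.05, "z": -0.15, "roll": 0, "gripper": 1}]'

```text
time_s: 35.3
tool_pos: [0.5612, -0.0261, 0.2482]
orientation: [-2.224, -2.219, 0.002]
force: [0.3, 1.1, -1.4]
opening: 0.0563
```

Call:
carry_out --plan '[{"x": -0.03, "y": -0.006, "z": 0, "roll": 0, "gripper": 1}, {"x": -0.048, "y": -0.01, "z": 0.01, "roll": 0, "gripper": 1}, {"x": -0.048, "y": -0.01, "z": 0.05, "roll": 0, "gripper": 1}, {"x": -0.048, "y": -0.01, "z": 0.09, "roll": 0, "gripper": 1}, {"x": -0.048, "y": -0.01, "z": 0.12, "roll": 0, "gripper": 1}, {"x": -0.048, "y": -0.01, "z": 0.14, "roll": 0, "gripper": 1}, {"x": -0.048, "y": -0.01, "z": 0.152, "roll": 0, "gripper": 1}, {"x": -0.048, "y": -0.01, "z": 0.152, "roll": 0, "gripper": 1}, {"x": -0.048, "y": -0.01, "z": 0.152, "roll": 0, "gripper": 1}]'

```text
time_s: 36.42
tool_pos: [0.5534, -0.0718, 0.0971]
orientation: [2.221, 2.22, 0.002]
force: [0.4, -0.4, -2.4]
opening: 0.0564
```

Run:
```python
from h import *
from workcell import arm
c=arm.capture('scene');s=arm.get_state();print(s['tool_pos'],s['force'],s['time_s'],s['opening'])
c0,_=pickle.load(open('scene.pkl','rb'))
cr=lambda i:cv2.resize(i[120:280,195:345],None,fx=2.6,fy=2.6,interpolation=cv2.INTER_CUBIC)
cv2.imwrite('pics/s15.png',np.hstack([cr(c0['img']),cr(c['img'])]))
```

```text
[ 0.55360494 -0.07188145  0.09729581] [ 0.41115531 -0.05548794 -1.2854889 ] 36.475 0.05610321811047373
```

View pics/s15.png

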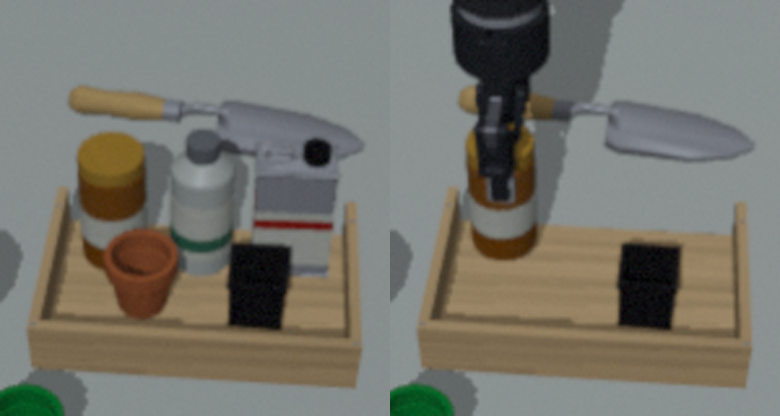

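Call:
carry_out --plan '[{"x": 0, "y": 0, "z": 0.006, "roll": 0, "gripper": 1}, {"x": 0, "y": 0, "z": 0.01, "roll": 0, "gripper": 1}, {"x": 0, "y": 0, "z": 0.012, "roll": 0, "gripper": 1}, {"x": 0, "y": 0, "z": 0.012, "roll": 0, "gripper": 1}, {"x": 0, "y": 0, "z": 0.012, "roll": 0, "gripper": 1}]'

```text
time_s: 37.1
tool_pos: [0.5527, -0.0718, 0.0844]
orientation: [2.222, 2.221, 0.0]
force: [-0.6, 0.3, -2.2]
opening: 0.0559
```

Call:
carry_out --plan '[{"x": 0, "y": 0, "z": 0.001, "roll": 0, "gripper": 1}, {"x": 0, "y": 0, "z": 0.002, "roll": 0, "gripper": 1}, {"x": 0, "y": 0, "z": 0.002, "roll": 0, "gripper": 1}]'

```text
time_s: 37.48
tool_pos: [0.5526, -0.0718, 0.0823]
orientation: [2.222, 2.221, 0.0]
force: [0.1, 0.5, -2.3]
opening: 0.0561
```

Call:
carry_out --plan '[{"x": 0, "y": 0, "z": 0.001, "roll": 0, "gripper": 1}, {"x": 0, "y": 0, "z": 0.002, "roll": 0, "gripper": 1}, {"x": 0, "y": 0, "z": 0.002, "roll": 0, "gripper": 1}]'

```text
time_s: 37.85
tool_pos: [0.5527, -0.0719, 0.0821]
orientation: [2.221, 2.22, 0.001]
force: [-4.4, 1.0, 9.8]
opening: 0.0565
```

Call:
carry_out --plan '[{"x": 0, "y": 0, "z": -0.0015, "roll": 0, "gripper": 0.2}, {"x": 0, "y": 0, "z": -0.0015, "roll": 0, "gripper": -1}, {"x": 0, "y": 0, "z": -0.0015, "roll": 0, "gripper": -1}, {"x": 0, "y": 0, "z": -0.0015, "roll": 0, "gripper": -1}, {"x": 0, "y": 0, "z": -0.0015, "roll": 0, "gripper": -1}, {"x": 0, "y": 0, "z": -0.03, "roll": 0, "gripper": -1}, {"x": 0, "y": 0, "z": -0.09, "roll": 0, "gripper": -1}, {"x": 0, "y": 0, "z": -0.137, "roll": 0, "gripper": -1}, {"x": 0, "y": 0, "z": -0.137, "roll": 0, "gripper": -1}]'

```text
time_s: 38.98
tool_pos: [0.5557, -0.0722, 0.2218]
orientation: [2.217, 2.216, 0.009]
force: [-1.0, -0.6, 0.2]
opening: 0.0857
```

Call:
carry_out --plan '[{"x": 0.05, "y": -0.003, "z": 0, "roll": 0, "gripper": -1}, {"x": 0.1, "y": -0.006, "z": 0, "roll": 0, "gripper": -1}, {"x": 0.15, "y": -0.01, "z": 0, "roll": 0, "gripper": -1}, {"x": 0.2, "y": -0.014, "z": 0, "roll": 0, "gripper": -1}, {"x": 0.25, "y": -0.018, "z": 0, "roll": 0, "gripper": -1}, {"x": 0.3, "y": -0.022, "z": 0, "roll": 0, "gripper": -1}, {"x": 0.34, "y": -0.025, "z": 0, "roll": 0, "gripper": -1}, {"x": 0.357, "y": -0.025, "z": 0, "roll": 0, "gripper": -1}, {"x": 0.357, "y": -0.025, "z": 0, "roll": 0, "gripper": -1}, {"x": 0.357, "y": -0.025, "z": 0, "roll": 0, "gripper": -1}]'

```text
time_s: 40.22
tool_pos: [0.5277, 0.2838, 0.2169]
orientation: [2.223, 2.22, -0.002]
force: [0.2, -0.0, 0.1]
opening: 0.0852
```

Run:
```python
from h import *
from workcell import arm
c,T=look(arm,'w16',[(.528,.2855,.151),(.443,.335,.134)])
print(T[:3,3])
c=arm.capture('scene'); cv2.imwrite('pics/s16.png',c['img'])
```

```text
[0.52769206 0.28375543 0.2168586 ]
```

View pics/w16.png

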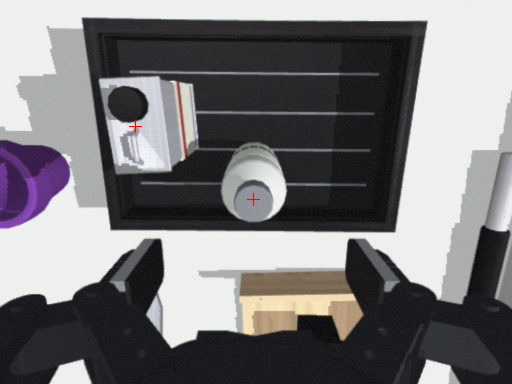

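View pics/s16.png

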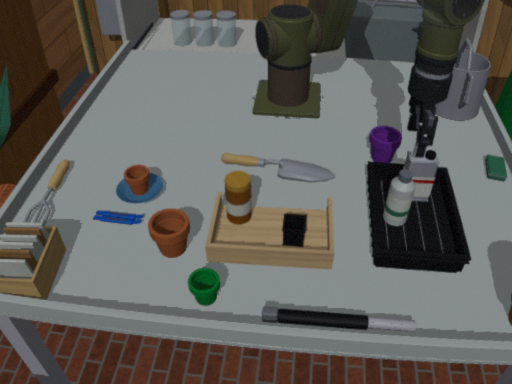

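Call:
carry_out --plan '[{"x": 0.001, "y": 0, "z": 0.04, "roll": 0, "gripper": -1}, {"x": 0.001, "y": 0, "z": 0.08, "roll": 0, "gripper": -1}, {"x": 0.001, "y": 0, "z": 0.12, "roll": 0, "gripper": -1}, {"x": 0.001, "y": 0, "z": 0.132, "roll": 0, "gripper": -1}, {"x": 0.001, "y": 0, "z": 0.132, "roll": 0, "gripper": -1}, {"x": 0.001, "y": 0, "z": 0.132, "roll": 0, "gripper": -1}, {"x": 0.001, "y": 0, "z": 0.132, "roll": 0, "gripper": -1}]'

```text
time_s: 41.2
tool_pos: [0.529, 0.2868, 0.0871]
orientation: [2.221, 2.22, 0.005]
force: [-1.0, 0.0, 0.6]
opening: 0.0855
```

Call:
carry_out --plan '[{"x": 0, "y": 0, "z": 0, "roll": 0, "gripper": 1}, {"x": 0, "y": 0, "z": 0, "roll": 0, "gripper": 1}, {"x": 0, "y": 0, "z": 0, "roll": 0, "gripper": 1}, {"x": 0, "y": 0, "z": 0, "roll": 0, "gripper": 1}, {"x": 0, "y": 0, "z": 0, "roll": 0, "gripper": 1}, {"x": 0, "y": 0, "z": 0, "roll": 0, "gripper": 1}, {"x": 0, "y": 0, "z": -0.005, "roll": 0, "gripper": 1}, {"x": 0, "y": 0, "z": -0.01, "roll": 0, "gripper": 1}, {"x": 0, "y": 0, "z": -0.01, "roll": 0, "gripper": 1}]'

```text
time_s: 42.32
tool_pos: [0.5279, 0.2862, 0.0954]
orientation: [2.222, 2.221, 0.0]
force: [0.5, -1.0, -3.4]
opening: 0.0525
```

Call:
carry_out --plan '[{"x": 0, "y": 0, "z": -0.05, "roll": 0, "gripper": 1}, {"x": 0, "y": 0, "z": -0.1, "roll": 0, "gripper": 1}, {"x": -0.03, "y": 0.002, "z": -0.12, "roll": 0, "gripper": 1}, {"x": -0.08, "y": 0.006, "z": -0.12, "roll": 0, "gripper": 1}, {"x": -0.13, "y": 0.01, "z": -0.12, "roll": 0, "gripper": 1}, {"x": -0.18, "y": 0.014, "z": -0.12, "roll": 0, "gripper": 1}, {"x": -0.23, "y": 0.018, "z": -0.12, "roll": 0, "gripper": 1}, {"x": -0.265, "y": 0.021, "z": -0.12, "roll": 0, "gripper": 1}, {"x": -0.282, "y": 0.0225, "z": -0.12, "roll": 0, "gripper": 1}, {"x": -0.282, "y": 0.0225, "z": -0.11, "roll": 0, "gripper": 1}]'

```text
time_s: 43.58
tool_pos: [0.5509, 0.0036, 0.2055]
orientation: [2.223, 2.219, 0.002]
force: [1.0, 0.9, -4.2]
opening: 0.0524
```

Call:
carry_out --plan '[{"x": 0, "y": 0, "z": 0.03, "roll": 0, "gripper": 1}, {"x": 0, "y": 0, "z": 0.07, "roll": 0, "gripper": 1}, {"x": 0, "y": 0, "z": 0.1, "roll": 0, "gripper": 1}, {"x": 0, "y": 0, "z": 0.115, "roll": 0, "gripper": 1}, {"x": 0, "y": 0, "z": 0.121, "roll": 0, "gripper": 1}, {"x": 0, "y": 0, "z": 0.123, "roll": 0, "gripper": 1}, {"x": 0, "y": 0, "z": 0.123, "roll": 0, "gripper": 1}, {"x": 0, "y": 0, "z": 0.123, "roll": 0, "gripper": 1}]'

```text
time_s: 44.58
tool_pos: [0.5509, 0.0041, 0.0832]
orientation: [2.221, 2.22, 0.002]
force: [-0.7, 0.5, -3.2]
opening: 0.0527
```

Call:
carry_out --plan '[{"x": 0, "y": 0, "z": 0.001, "roll": 0, "gripper": 1}, {"x": 0, "y": 0, "z": 0.002, "roll": 0, "gripper": 1}, {"x": 0, "y": 0, "z": 0.003, "roll": 0, "gripper": 1}, {"x": 0, "y": 0, "z": 0.003, "roll": 0, "gripper": 1}]'

```text
time_s: 45.08
tool_pos: [0.5502, 0.0041, 0.0793]
orientation: [2.222, 2.221, -0.0]
force: [0.0, 0.5, -1.3]
opening: 0.0524
```

Call:
carry_out --plan '[{"x": 0, "y": 0, "z": 0.001, "roll": 0, "gripper": 1}, {"x": 0, "y": 0, "z": 0.002, "roll": 0, "gripper": 1}, {"x": 0, "y": 0, "z": 0.002, "roll": 0, "gripper": 1}]'

```text
time_s: 45.45
tool_pos: [0.5501, 0.0041, 0.0792]
orientation: [2.221, 2.22, 0.001]
force: [-3.7, -0.0, 10.3]
opening: 0.0526
```

Call:
carry_out --plan '[{"x": 0, "y": 0, "z": -0.0015, "roll": 0, "gripper": 0.2}, {"x": 0, "y": 0, "z": -0.0015, "roll": 0, "gripper": -1}, {"x": 0, "y": 0, "z": -0.0015, "roll": 0, "gripper": -1}, {"x": 0, "y": 0, "z": -0.0015, "roll": 0, "gripper": -1}, {"x": 0, "y": 0, "z": -0.0015, "roll": 0, "gripper": -1}, {"x": 0, "y": 0, "z": -0.03, "roll": 0, "gripper": -1}, {"x": 0, "y": 0, "z": -0.09, "roll": 0, "gripper": -1}, {"x": 0, "y": 0, "z": -0.14, "roll": 0, "gripper": -1}, {"x": 0, "y": 0, "z": -0.14, "roll": 0, "gripper": -1}]'

```text
time_s: 46.58
tool_pos: [0.5534, 0.0042, 0.222]
orientation: [2.217, 2.216, 0.011]
force: [0.3, 0.6, -1.0]
opening: 0.0857
```

Call:
carry_out --plan '[{"x": 0.05, "y": -0.016, "z": 0, "roll": 0, "gripper": -1}, {"x": 0.1, "y": -0.033, "z": 0, "roll": 0, "gripper": -1}, {"x": 0.15, "y": -0.049, "z": 0, "roll": 0, "gripper": -1}, {"x": 0.2, "y": -0.065, "z": 0, "roll": 0, "gripper": -1}, {"x": 0.25, "y": -0.082, "z": 0, "roll": 0, "gripper": -1}, {"x": 0.3, "y": -0.098, "z": 0, "roll": 0, "gripper": -1}, {"x": 0.331, "y": -0.108, "z": 0, "roll": 0, "gripper": -1}, {"x": 0.331, "y": -0.108, "z": 0, "roll": 0, "gripper": -1}, {"x": 0.331, "y": -0.108, "z": 0, "roll": 0, "gripper": -1}]'

```text
time_s: 47.7
tool_pos: [0.4419, 0.3344, 0.2164]
orientation: [2.222, 2.221, -0.003]
force: [0.4, -0.6, -0.9]
opening: 0.0854
```

Run:
```python
from h import *
from workcell import arm
c,T=look(arm,'w17',[(.443,.335,.134)])
print(T.round(4))
```

```text
[[ 3.000e-04  1.000e+00 -1.200e-03  4.419e-01]
 [ 1.000e+00 -3.000e-04 -1.600e-03  3.344e-01]
 [-1.600e-03 -1.200e-03 -1.000e+00  2.164e-01]
 [ 0.000e+00  0.000e+00  0.000e+00  1.000e+00]]
```

View pics/w17.png

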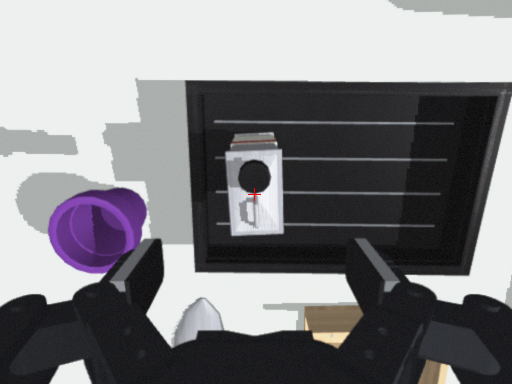

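Call:
carry_out --plan '[{"x": 0, "y": 0, "z": 0.04, "roll": 0, "gripper": -1}, {"x": 0, "y": 0, "z": 0.08, "roll": 0, "gripper": -1}, {"x": 0, "y": 0, "z": 0.12, "roll": 0, "gripper": -1}, {"x": 0, "y": 0, "z": 0.13, "roll": 0, "gripper": -1}, {"x": 0, "y": 0, "z": 0.13, "roll": 0, "gripper": -1}, {"x": 0, "y": 0, "z": 0.13, "roll": 0, "gripper": -1}, {"x": 0, "y": 0, "z": 0.13, "roll": 0, "gripper": -1}]'

```text
time_s: 48.62
tool_pos: [0.4434, 0.3359, 0.0889]
orientation: [2.222, 2.221, 0.005]
force: [0.1, -0.2, 0.7]
opening: 0.0856
```

Call:
carry_out --plan '[{"x": 0, "y": 0, "z": 0, "roll": 0, "gripper": 1}, {"x": 0, "y": 0, "z": 0, "roll": 0, "gripper": 1}, {"x": 0, "y": 0, "z": 0, "roll": 0, "gripper": 1}, {"x": 0, "y": 0, "z": 0, "roll": 0, "gripper": 1}, {"x": 0, "y": 0, "z": 0, "roll": 0, "gripper": 1}, {"x": 0, "y": 0, "z": 0, "roll": 0, "gripper": 1}, {"x": 0, "y": 0, "z": 0, "roll": 0, "gripper": 1}, {"x": 0, "y": 0, "z": -0.005, "roll": 0, "gripper": 1}, {"x": 0, "y": 0, "z": -0.01, "roll": 0, "gripper": 1}, {"x": 0, "y": 0, "z": -0.01, "roll": 0, "gripper": 1}]'

```text
time_s: 49.88
tool_pos: [0.4421, 0.335, 0.0971]
orientation: [-2.222, -2.221, 0.001]
force: [0.4, -0.6, -4.0]
opening: 0.0399
```

Call:
carry_out --plan '[{"x": 0, "y": 0, "z": -0.05, "roll": 0, "gripper": 1}, {"x": 0, "y": 0, "z": -0.1, "roll": 0, "gripper": 1}, {"x": -0.03, "y": 0.012, "z": -0.12, "roll": 0, "gripper": 1}, {"x": -0.08, "y": 0.032, "z": -0.12, "roll": 0, "gripper": 1}, {"x": -0.13, "y": 0.052, "z": -0.12, "roll": 0, "gripper": 1}, {"x": -0.18, "y": 0.072, "z": -0.12, "roll": 0, "gripper": 1}, {"x": -0.23, "y": 0.094, "z": -0.12, "roll": 0, "gripper": 1}, {"x": -0.257, "y": 0.105, "z": -0.12, "roll": 0, "gripper": 1}, {"x": -0.257, "y": 0.105, "z": -0.12, "roll": 0, "gripper": 1}, {"x": -0.257, "y": 0.105, "z": -0.11, "roll": 0, "gripper": 1}]'

```text
time_s: 51.12
tool_pos: [0.5474, 0.0785, 0.2073]
orientation: [2.222, 2.221, 0.002]
force: [-0.8, 0.5, -4.2]
opening: 0.0399
```

Call:
carry_out --plan '[{"x": 0, "y": 0, "z": 0.03, "roll": 0, "gripper": 1}, {"x": 0, "y": 0, "z": 0.07, "roll": 0, "gripper": 1}, {"x": 0, "y": 0, "z": 0.1, "roll": 0, "gripper": 1}, {"x": 0, "y": 0, "z": 0.115, "roll": 0, "gripper": 1}, {"x": 0, "y": 0, "z": 0.121, "roll": 0, "gripper": 1}, {"x": 0, "y": 0, "z": 0.123, "roll": 0, "gripper": 1}, {"x": 0, "y": 0, "z": 0.123, "roll": 0, "gripper": 1}, {"x": 0, "y": 0, "z": 0.123, "roll": 0, "gripper": 1}]'

```text
time_s: 52.12
tool_pos: [0.548, 0.0783, 0.0852]
orientation: [2.221, 2.22, 0.002]
force: [0.4, 0.7, -4.5]
opening: 0.0399
```

Call:
carry_out --plan '[{"x": 0, "y": 0, "z": 0.001, "roll": 0, "gripper": 1}, {"x": 0, "y": 0, "z": 0.002, "roll": 0, "gripper": 1}, {"x": 0, "y": 0, "z": 0.002, "roll": 0, "gripper": 1}]'

```text
time_s: 52.5
tool_pos: [0.5471, 0.0781, 0.0822]
orientation: [-2.222, -2.221, 0.0]
force: [0.0, 0.5, -4.0]
opening: 0.0397
```

Call:
carry_out --plan '[{"x": 0, "y": 0, "z": 0.001, "roll": 0, "gripper": 1}, {"x": 0, "y": 0, "z": 0.002, "roll": 0, "gripper": 1}, {"x": 0, "y": 0, "z": 0.002, "roll": 0, "gripper": 1}]'

```text
time_s: 52.88
tool_pos: [0.5472, 0.0782, 0.0808]
orientation: [2.222, 2.221, 0.0]
force: [-2.2, -0.6, 0.5]
opening: 0.0401
```

Call:
carry_out --plan '[{"x": 0, "y": 0, "z": 0.001, "roll": 0, "gripper": 1}, {"x": 0, "y": 0, "z": 0.001, "roll": 0, "gripper": 1}]'

```text
time_s: 53.12
tool_pos: [0.5473, 0.0782, 0.0807]
orientation: [2.221, 2.221, 0.001]
force: [-3.0, -0.9, 9.2]
opening: 0.0395
```

Contact. I'll release the tin, rise, and move clear so the cameras can see.

Call:
carry_out --plan '[{"x": 0, "y": 0, "z": -0.0015, "roll": 0, "gripper": 0.2}, {"x": 0, "y": 0, "z": -0.0015, "roll": 0, "gripper": -1}, {"x": 0, "y": 0, "z": -0.0015, "roll": 0, "gripper": -1}, {"x": 0, "y": 0, "z": -0.0015, "roll": 0, "gripper": -1}, {"x": 0, "y": 0, "z": -0.0015, "roll": 0, "gripper": -1}, {"x": 0, "y": 0, "z": -0.03, "roll": 0, "gripper": -1}, {"x": 0, "y": 0, "z": -0.09, "roll": 0, "gripper": -1}, {"x": 0, "y": 0, "z": -0.15, "roll": 0, "gripper": -1}, {"x": 0, "y": 0, "z": -0.15, "roll": 0, "gripper": -1}]'

```text
time_s: 54.25
tool_pos: [0.5508, 0.0787, 0.2349]
orientation: [2.217, 2.216, 0.014]
force: [0.0, -0.0, -0.2]
opening: 0.0855
```

Call:
carry_out --plan '[{"x": 0.05, "y": -0.03, "z": -0.02, "roll": 0, "gripper": -1}, {"x": 0.1, "y": -0.06, "z": -0.02, "roll": 0, "gripper": -1}, {"x": 0.15, "y": -0.09, "z": -0.02, "roll": 0, "gripper": -1}, {"x": 0.2, "y": -0.12, "z": -0.02, "roll": 0, "gripper": -1}, {"x": 0.25, "y": -0.15, "z": -0.02, "roll": 0, "gripper": -1}, {"x": 0.3, "y": -0.18, "z": -0.02, "roll": 0, "gripper": -1}, {"x": 0.3, "y": -0.18, "z": -0.02, "roll": 0, "gripper": -1}, {"x": 0.3, "y": -0.18, "z": -0.02, "roll": 0, "gripper": -1}]'

```text
time_s: 55.25
tool_pos: [0.3669, 0.3777, 0.2484]
orientation: [2.22, 2.222, -0.003]
force: [-0.4, 0.1, -0.5]
opening: 0.0856
```

Run:
```python
from h import *
from workcell import arm
s=arm.get_state();print(s['tool_pos'],s['force'],s['time_s'])
c={n:arm.capture(n) for n in('top','scene')}
o0={n:pickle.load(open(n+'.pkl','rb')) for n in c}
for n in c:
    d=cv2.absdiff(c[n]['img'],o0[n][0]['img'])
    cv2.imwrite(f'pics/{n}F.png',c[n]['img'])
    for q in('bottle','tin','jar','saucer','square_pot','trowel','tyre_levers','pot'):
        r=arm.outline_of(q,c[n]); r0=o0[n][1][q]
        if r and r0: 
            ce=lambda x:np.argwhere(x['pixels']).mean(0).round(1)
            print(n,q,round(r[0]['p'],2),ce(r[0]),'start',ce(r0[0]),r[0]['bbox'],r0[0]['bbox'])
cr=lambda i:cv2.resize(i[130:215,195:345],None,fx=2.6,fy=2.6,interpolation=cv2.INTER_CUBIC)
cr2=lambda i:cv2.resize(i[160:270,195:345],None,fx=2.6,fy=2.6,interpolation=cv2.INTER_CUBIC)
cv2.imwrite('pics/cmp.png',np.vstack([np.hstack([cr(o0['top'][0]['img']),cr(c['top']['img'])]),np.hstack([cr2(o0['scene'][0]['img']),cr2(c['scene']['img'])])]))
```

```text
[0.36691466 0.37772771 0.24841112] [-0.35105799  0.08433926 -0.50804671] 55.25
top bottle 0.71 [186.  254.7] start [185.6 254.5] [246.0, 178.1, 265.1, 199.8] [245.8, 175.6, 266.5, 200.8]
top tin 0.97 [185.5 225.5] start [185.8 225.6] [210.5, 177.0, 238.2, 194.6] [213.6, 177.6, 239.9, 195.7]
top jar 0.74 [184.7 281.9] start [185.5 282.2] [270.0, 172.6, 292.4, 194.3] [270.6, 171.1, 293.2, 196.6]
top saucer 0.73 [214.8 370.1] start [214.6 371.7] [350.3, 196.9, 396.3, 232.9] [348.5, 195.0, 397.1, 234.0]
top square_pot 0.63 [166.1 236.8] start [166.3 236.2] [227.5, 154.6, 246.0, 177.3] [228.3, 158.0, 248.0, 178.9]
top trowel 0.88 [254.2 242.6] start [254.4 244.9] [205.5, 237.3, 303.7, 270.3] [203.2, 237.9, 306.9, 269.1]
top tyre_levers 0.66 [181.6 379.1] start [191.6 139.2] [359.2, 176.1, 402.1, 189.6] [99.9, 138.4, 179.3, 249.3]
top pot 0.9 [150.4 330.6] start [150.2 330.5] [316.3, 135.5, 351.6, 166.3] [317.1, 135.9, 348.9, 167.8]
scene bottle 0.56 [217.2 118.3] start [197.8 272.6] [93.0, 209.9, 146.6, 225.3] [260.1, 171.0, 285.0, 226.5]
scene tin 0.55 [196.8 308.8] start [197.5 309. ] [293.6, 171.1, 324.3, 226.2] [292.2, 174.9, 324.3, 225.3]
scene jar 0.8 [196.9 238.2] start [192.4 237.4] [226.0, 172.4, 253.7, 222.2] [226.2, 173.3, 257.8, 221.8]
scene saucer 0.6 [190.5 139.7] start [187.4 139.1] [118.4, 174.1, 161.0, 204.4] [115.9, 171.9, 160.6, 203.2]
scene square_pot 0.69 [228.5 293.8] start [229.2 293.9] [280.4, 212.3, 305.2, 242.3] [279.4, 212.2, 308.5, 245.6]
scene trowel 0.85 [166.1 280.8] start [166.2 279.7] [221.1, 152.0, 337.9, 180.2] [219.3, 156.1, 334.5, 180.5]
scene tyre_levers 0.96 [217.2 117.4] start [217.  117.6] [92.8, 209.6, 144.9, 223.6] [92.6, 209.8, 145.5, 224.8]
scene pot 0.74 [285.3 203.9] start [142.9 383.4] [188.6, 266.0, 219.6, 309.0] [371.0, 126.5, 400.4, 163.2]
```

View pics/cmp.png

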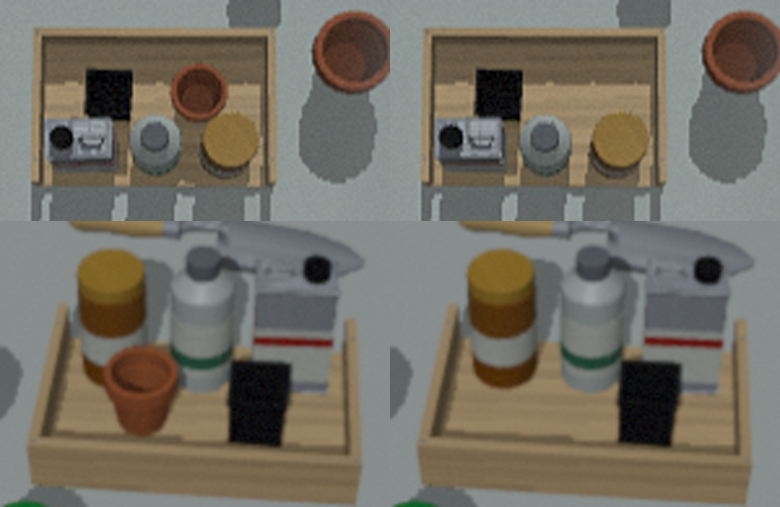

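View pics/topF.png

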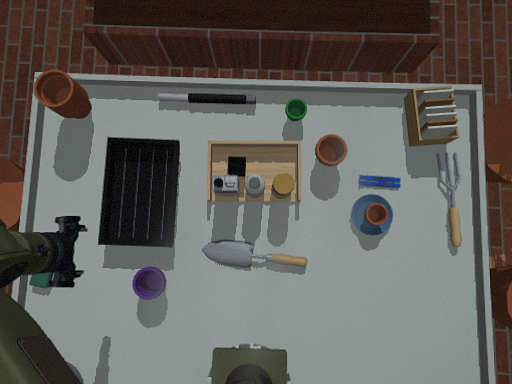

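Everything matches the starting layout within about 1 px (roughly 2 to 3 mm), and the pot is on the saucer. Before handing in, I'll check how well the pot is centred.

Run:
```python
from h import *
from workcell import arm
c=cv2.imread('pics/topF.png'); cam=pickle.load(open('top.pkl','rb'))[0]
hsv=cv2.cvtColor(c,cv2.COLOR_BGR2HSV)
m=((hsv[...,0]<12)&(hsv[...,1]>100)).astype(np.uint8); m[:190]=0;m[240:]=0;m[:,:340]=0;m[:,410:]=0
(x,y),r=cv2.minEnclosingCircle(np.argwhere(m)[:,::-1].astype(np.float32)); print('rim px',x,y,r)
mb=((hsv[...,0]>95)&(hsv[...,0]<115)&(hsv[...,1]>80)).astype(np.uint8); mb[:193]=0;mb[240:]=0;mb[:,:340]=0;mb[:,410:]=0
(u,v),q=cv2.minEnclosingCircle(np.argwhere(mb)[:,::-1].astype(np.float32)); print('saucer px',u,v,q)
print('pot',at_z(cam,[(x,y)],.064)[0],'saucer',at_z(cam,[(u,v)],.017)[0])
print(arm.job_done())
```

```text
rim px 376.0 213.7916717529297 11.275146484375
saucer px 371.7189025878906 214.49253845214844 20.827348709106445
pot [ 0.47969344 -0.33620876  0.064     ] saucer [ 0.48080007 -0.3375084   0.017     ]
the job is handed in; nothing more can be done
None
```

I finished the job in about 55 s of the 149 s allowed and handed it in; no verdict came back. I moved the tin, the bottle and the jar upright into the top seed tray. Then I lifted the little terracotta pot out of the crate, set it on the saucer, and put the three things back on their starting spots.

**Final checks:**
- **Pot:** the top camera puts it about 2 mm from the saucer's centre, against the 12 mm allowed. It stands upright and released.
- **Bottle, tin and jar:** all three stand upright in the crate. In the top picture their outlines are within about 1 pixel (2–3 mm) of the start. In the scene camera the tin also matched.
- **Square pot and tyre levers:** the square pot matched its start in both cameras. The tyre levers matched in the scene camera; the top-camera search had mistaken the seed trays for them in the first picture.
- **Saucer and trowel:** these look unmoved, although their outlines shifted 1–3 pixels between pictures. The saucer shift is probably because the pot now covers part of it. Its centre fitted in the final top picture is within 1 mm of the starting one.
- **Gripper:** it is open and clear of everything.

**Where measurements disagreed:**
- The cameras differed by about 4–5 mm in absolute position, so I used values in between and corrected with the wrist camera before each grasp.
- In the last scene picture the bottle search reported the tyre levers instead. I checked the bottle there by eye, and it matched the starting picture.
- The jar's outline in that picture differs by 4–5 pixels, because the pot that partly hid it is gone.

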